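# Fetch the shaping block from behind the jars

### The job

The small wooden shaping block is boxed in on the tool board by the amber jar, the green jar and the rod rest: first move all three off to stand upright on the dark slab, then set the block, hollow side up, in the middle of the white tile in front of the burner. Only then put the three back, each upright and centred on the disc of its own colour (amber jar on orange, green jar on green, blue-headed rod rest on blue). Do not knock any of them over, and leave the clear glass bauble where it is.

Things in the scene. Friction and masses are not known exactly. Their poses are not given: they have to be found in the camera images.
- amber_jar: Closed amber glass jar with an orange lid. Body 52 mm in diameter up to 78 mm, lid 48 mm in diameter from 78 to 100 mm (overall height), about 0.25 kg. Origin: centre of its underside, z up. Round, so it may be gripped from any side.
- green_jar: Closed green glass jar with a green lid. Body 52 mm in diameter up to 78 mm, lid 48 mm in diameter from 78 to 100 mm (overall height), about 0.25 kg. Origin: centre of its underside, z up. Round, so it may be gripped from any side.
- rod_rest: Stand for glass rods: dark iron foot 52 mm in diameter, 16 mm high, steel post 12 mm thick, on it a blue head with a notch in its top. The head is 30 mm along the stand's x, 16 mm along its y, from 72 to 100 mm high (overall height): grip it from above across the 16 mm (fingers closing along its y). About 0.3 kg, mostly in the foot. Origin: centre of its underside, z up.
- block: Light wooden block 44 x 44 x 34 mm high, a dark round hollow in its top. Origin: centre of its underside, z up; sides square to x and y. It stands on the tool board, 12 mm above the bench. The board's rear wall is 82 mm above the bench (coloured rods on it 110 mm), its face 67 mm from the block's centre; its side cheeks are 37 mm high, 126 mm left and right of the block's centre.
- disc_orange: Thin orange disc, 62 mm across, 3 mm thick, fixed on the wooden tool board: home of the amber jar, which hides all but its 5 mm rim at the start. Origin: centre of its underside, 12 mm above the bench. The three discs lie in front of the block's place and to its left and right (which colour lies where changes), 60 to 67 mm from it, centre to centre.
- disc_green: Thin green disc, 62 mm across, 3 mm thick, fixed on the wooden tool board: home of the green jar, which hides all but its 5 mm rim at the start. Origin: centre of its underside, 12 mm above the bench. The three discs lie in front of the block's place and to its left and right (which colour lies where changes), 60 to 67 mm from it, centre to centre.
- disc_blue: Thin blue disc, 62 mm across, 3 mm thick, fixed on the wooden tool board: home of the rod rest, which hides all but its 5 mm rim at the start. Origin: centre of its underside, 12 mm above the bench. The three discs lie in front of the block's place and to its left and right (which colour lies where changes), 60 to 67 mm from it, centre to centre.
- slab: Flat dark grey slate slab on the bench, 300 mm along its x, 150 mm along its y, 8 mm thick, fixed: the side area, with room for the three in a row along its x. Origin: centre of its underside, on the bench; z up.
- tile: White ceramic tile 120 x 120 mm, 10 mm thick, fixed on the bench, with a flat reddish 50 mm square marking its middle. Origin: centre of its underside. Fixed to it is a small bench burner about 120 mm tall, which takes up 130 to 235 mm from the tile's centre along the tile's +x, 50 mm to either side.
- bauble: Clear glass bauble, pear-shaped with a neck, 54 mm across and 82 mm high, standing loose on the bench between the robot and the tool board. To be left alone. Origin: centre of its underside.
Things that resemble listed ones, but are neither listed nor needed, are in the scene too. Of the things like the block, leave any that is pink or yellow; of the rest the larger one is meant.

How it is judged:
On the way, in this order (a step that is already met when the one before it is completed fails the run):
1. both jars and the rod rest stand upright, let go, on the dark slab (x of amber_jar in the frame of slab between -0.145 and 0.145 m and y of amber_jar in the frame of slab between -0.07 and 0.07 m and z of amber_jar in the frame of slab between 0.004 and 0.013 m and angle between each of amber_jar, green_jar, rod_rest's own z axis and vertical below 0.12 rad and linear speed of each of amber_jar, green_jar, rod_rest below 0.05 m/s and contact force between each of amber_jar, green_jar, rod_rest and the fingers below 0.2 N and x of green_jar in the frame of slab between -0.145 and 0.145 m and y of green_jar in the frame of slab between -0.07 and 0.07 m and z of green_jar in the frame of slab between 0.004 and 0.013 m and x of rod_rest in the frame of slab between -0.145 and 0.145 m and y of rod_rest in the frame of slab between -0.07 and 0.07 m and z of rod_rest in the frame of slab between 0.004 and 0.013 m and distance of block from where it was at the start of the episode below 0.03 m), for 0.2 s.
2. the block stands, let go, in the middle of the tile while the three are still on the slab (horizontal distance between block and tile below 0.015 m and z of block in the frame of tile between 0.006 and 0.015 m and angle between each of block, amber_jar, green_jar, rod_rest's own z axis and vertical below 0.12 rad and linear speed of block below 0.03 m/s and contact force between each of block, amber_jar, green_jar, rod_rest and the fingers below 0.2 N and x of amber_jar in the frame of slab between -0.145 and 0.145 m and y of amber_jar in the frame of slab between -0.07 and 0.07 m and z of amber_jar in the frame of slab between 0.004 and 0.013 m and linear speed of each of amber_jar, green_jar, rod_rest below 0.05 m/s and x of green_jar in the frame of slab between -0.145 and 0.145 m and y of green_jar in the frame of slab between -0.07 and 0.07 m and z of green_jar in the frame of slab between 0.004 and 0.013 m and x of rod_rest in the frame of slab between -0.145 and 0.145 m and y of rod_rest in the frame of slab between -0.07 and 0.07 m and z of rod_rest in the frame of slab between 0.004 and 0.013 m), for 0.2 s.
At the end, for the whole second after the job is handed in: The amber jar stands on the orange disc, the green jar on the green disc and the rod rest on the blue disc, each within 12 mm of the disc's centre; the block stands hollow side up on the tile within 15 mm of its centre; all upright within 0.12 rad, let go and at rest (horizontal distance between amber_jar and disc_orange below 0.012 m and z of amber_jar in the frame of disc_orange between -0.001 and 0.008 m and angle between each of amber_jar, green_jar, rod_rest, block's own z axis and vertical below 0.12 rad and linear speed of each of amber_jar, green_jar, rod_rest, block below 0.03 m/s and angular speed of each of amber_jar, green_jar, rod_rest below 0.3 rad/s and horizontal distance between green_jar and disc_green below 0.012 m and z of green_jar in the frame of disc_green between -0.001 and 0.008 m and horizontal distance between rod_rest and disc_blue below 0.012 m and z of rod_rest in the frame of disc_blue between -0.001 and 0.008 m and horizontal distance between block and tile below 0.015 m and z of block in the frame of tile between 0.006 and 0.015 m and contact force between block and the fingers below 0.2 N); the robot touches nothing.
It fails at once if a jar or the rod rest is knocked over (leans more than 0.6 rad) (angle between any of amber_jar, green_jar, rod_rest's own z axis and vertical above 0.6 rad).
It fails at once if the glass bauble is moved by more than 20 mm or leans more than 0.4 rad (distance of bauble from where it was at the start of the episode above 0.02 m or angle between bauble's own z axis and vertical above 0.4 rad).
It also fails if it takes over 144 s, if anything falls off the work surface, if the arm or the gripper's body presses on something with over 40 N, if the wrist force passes 120 N, or if a joint passes its speed limit or range.

### The arm

A 7-joint arm with a two-finger parallel gripper is mounted at the origin on the work surface. World frame = base frame: x ahead of the robot, y to its left, z up, the work surface at z = 0. Lengths are in m, angles in rad, forces in N, time in s.
With the tool pointing down it reaches from about 0.4 to 0.85 m from the base axis. Payload 4.5 kg.
Tool frame: the origin (TCP) lies between the finger pads; the fingertips stand tips_ahead ahead of it and the grasp point (between the pads) lies 5 mm behind it (tips_ahead is the distance from the TCP to the fingertips, in m); z points along the fingers, y is the line along which they close (so a half turn about z gives the same grasp; the last joint's range is limited). The gripper opens to 85 mm and grips with 20 to 120 N. Pads are 22 mm wide; open, the fingers measure 114 mm over their backs; the gripper's body (76 mm by 85 mm) begins 54 mm behind the grasp point. The pads swing forward as they close: fully open they stand 13 mm farther back than shut.
Start: joints at [-1.116, 0.689, -0.195, 1.565, 0.157, 0.902, -0.215], TCP at [0.255, 0.571, 0.245] pointing down, gripper open.
Joint ranges: [-3.01, 3.01], [-0.46, 2.08], [-1.47, 1.51], [0.13, 2.56], [-1, 4.14], [0.04, 2.09], [-2.66, 2.66]. Speed limits (rad/s): [2.57, 2.57, 3.14, 3.14, 3.14, 3.14, 3.14].

### API

Orientations are given as a rotation vector (axis times angle).
In Python, from station import get_obs, read_camera, job_done, tips_ahead gives the robot as it stands.
- The arm moves only by the tool send_rows, never from a script. Its argument "plan" is a list of rows, each a list of 3 entries, a list of its own where there are three numbers: the shift along the tool's x, y, z in units of 50 mm (1.0 is 50 mm), then the turn about the tool's z in units of 6 degrees (1.0 is 6 degrees), then the opening, from 0 (shut) to 1 (fully open). A call has 1 to 5 rows; each row is the pose to reach, as a shift and turn from the pose commanded when the call began, along the tool's axes at that moment; what a row does not reach only later rows make up. A row lasts 1/10 s, in which the tool goes at most 50 mm and 8.59 degrees, less where a joint would pass 70% of its speed; a pose out of reach is approached as far as the arm can. A call with a gripper value outside its range is refused whole. The fingers move at their own pace and stop on an object; the grip force is fixed at half the most. Time passes only in rows, so rows that repeat a pose let the fingers close. It gives the time, the measured TCP pose, the force, the opening and the grip force at its end, in the units of the state.
- get_obs(): the state, without advancing time (a new reading comes with each control period).
- read_camera(name): name is "scene" or "top" or "wrist"; returns a dict with "color" (400x640x3 uint8, red, green, blue), "fovy" (degrees; the focal length in pixels is half the picture's height over the tangent of half this angle, whatever the lens; pixels are square), "cx", "cy" (the principal point, pixels), "R" (3x3) and "t" (3): a world point X has camera coordinates R X + t. Camera axes: x right, y down, z forward; pixel columns grow to the right and rows downward; lengths in m; the calibration is good to about 2 mm. A picture is of the moment at which its call begins. There is no depth.
- job_done(): hands the job in; it is judged then, once.
The state is a dict: "time_s": time; "joints": joint angles; "joint_velocities": joint speeds; "tau": joint torques, N m; "position": TCP position; "ee_rot": TCP orientation; "contact_force": force on the tool from outside, world axes, zero at the start; "ft_torque": the same for the moment, N m; "finger_gap": opening from 0.0 (shut) to 1.0 (fully open); "gripper_force": force on a finger pad.
Only numpy, scipy, OpenCV 4.12 (cv2) and the standard library are available. Lean on these libraries where they do the work, as an engineer would, in place of code of your own. Each camera call takes 0.05 s, during which the arm holds its last target. There are 200 camera calls.

## Working session

There is one attempt and no reset: what is moved stays moved. The work goes in short steps, Python scripts to look and compute and a tool call to move; the robot and the scene stay as the last step left them, time stands still between calls to the robot, and variables do not carry over. Pictures are saved under pics/ and viewed, at most 14 in all, crops included, and the job is handed in when it is done.

Besides the shell and the picture viewer there is one more tool, called in YAML: its name, and indented under it one key for each argument. send_rows: Moves the arm, as the interface text tells. Its arguments: {"type":"object","properties":{"plan":{"type":"array","items":{"type":"array"}}},"required":["plan"]}

```bash
mkdir -p pics; ls; python3 - <<'E'
from station import *
import cv2,json
o=get_obs();print({k:o[k] for k in('time_s','position','ee_rot','finger_gap')}, tips_ahead if not callable(tips_ahead) else tips_ahead())
for n in('scene','top'):
    c=read_camera(n);cv2.imwrite(f'pics/{n}0.png',c['color'][...,::-1]);print(n,c['fovy'],c['cx'],c['cy'],c['R'],c['t'])
E
```

```text
pics
{'time_s': 0.0, 'position': array([0.25512432, 0.56987284, 0.24446211]), 'ee_rot': array([-6.56011095e-01, -3.07208843e+00,  2.90710803e-03]), 'finger_gap': 1.0015317201728893} 0.014
scene 46.78510862394279 320.7258767584296 200.4739257386076 [[ 0.77908528  0.62682313  0.01090342]
 [ 0.49085254 -0.5990823  -0.63258531]
 [-0.38998706  0.49818988 -0.77441393]] [-0.47514228 -0.26730417  1.19000427]
top 47.94027868969432 310.6085434180967 196.04728018453798 [[ 0.11158637 -0.99375374  0.00140663]
 [-0.97315148 -0.10955951 -0.20241766]
 [ 0.20130742  0.02121819 -0.97929827]] [-0.05825929  0.59050222  0.83483216]
```

View pics/scene0.png

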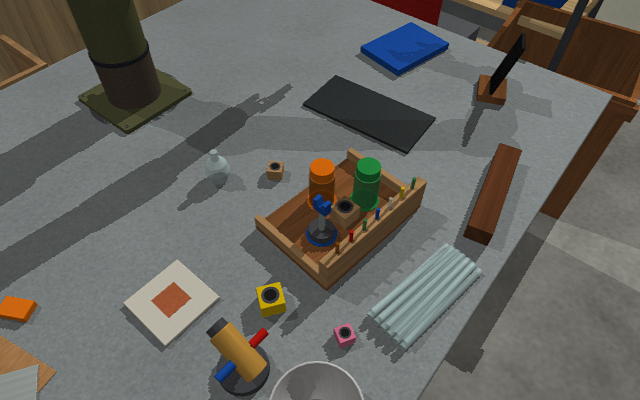

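View pics/top0.png

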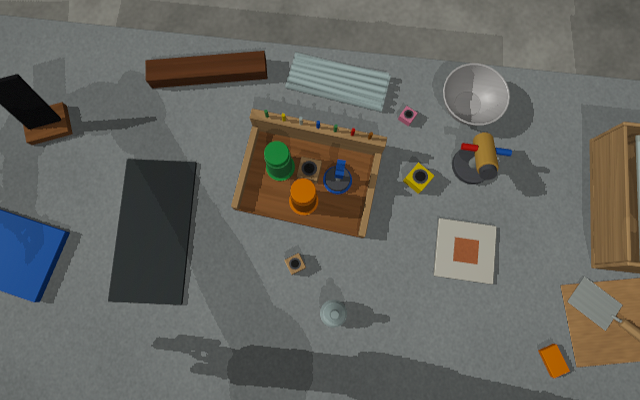

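```bash
cat > h.py <<'E'
import numpy as np,cv2
from station import *
def cam(n):
    c=read_camera(n);c['f']=200/np.tan(np.radians(c['fovy'])/2);return c
def ray(c,uv):
    d=np.array([(uv[0]-c['cx'])/c['f'],(uv[1]-c['cy'])/c['f'],1.]);R=c['R'];return -R.T@c['t'],R.T@d
def onz(c,uv,z):
    o,d=ray(c,uv);return (o+d*(z-o[2])/d[2])
def tri(a,ua,b,ub):
    o1,d1=ray(a,ua);o2,d2=ray(b,ub);d1/=np.linalg.norm(d1);d2/=np.linalg.norm(d2)
    s=np.linalg.lstsq(np.c_[d1,-d2],o2-o1,rcond=None)[0];p,q=o1+s[0]*d1,o2+s[1]*d2
    return (p+q)/2,np.linalg.norm(p-q)
def proj(c,X):
    p=c['R']@X+c['t'];return p[:2]/p[2]*c['f']+[c['cx'],c['cy']]
def hsv(c): return cv2.cvtColor(c['color'],cv2.COLOR_RGB2HSV)
E
python3 - <<'E'
from h import *
s,t=cam('scene'),cam('top')
a=cv2.resize(s['color'][140:290,245:435],None,fx=4,fy=4,interpolation=0)[...,::-1][:590,:]
b=cv2.resize(t['color'][100:240,230:390],None,fx=5,fy=5,interpolation=0)[...,::-1][:600]
b=cv2.resize(t['color'][105:225,230:390],None,fx=5,fy=5,interpolation=0)[...,::-1]
cv2.imwrite('pics/c1.png',a);cv2.imwrite('pics/c2.png',b)
print('blockmid',onz(t,(310,168),.046),onz(s,(346,206),.046))
print('decoy small',onz(t,(294,263),.025),'yellow',onz(t,(420,177),.03))
print('slab',[onz(t,p,.008).round(3) for p in((128,159),(197,162),(183,304),(109,299))])
print('tile',[onz(t,p,.01).round(3) for p in((441,218),(497,222),(495,283),(434,278))])
print('tile tri',tri(s,(171,299),t,(466,250)))
print('bauble',onz(t,(334,314),.082))
E
```

```text
blockmid [0.65446824 0.01618335 0.046     ] [0.6544191  0.02325961 0.046     ]
decoy small [0.46039098 0.02667767 0.025     ] yellow [ 0.66517077 -0.21265659  0.03      ]
slab [array([0.641, 0.407, 0.008]), array([0.651, 0.259, 0.008]), array([0.355, 0.239, 0.008]), array([0.348, 0.389, 0.008])]
tile [array([ 0.588, -0.266,  0.01 ]), array([ 0.592, -0.382,  0.01 ]), array([ 0.467, -0.382,  0.01 ]), array([ 0.463, -0.259,  0.01 ])]
tile tri (array([ 0.52678085, -0.31903453,  0.01362704]), np.float64(0.0011575218671908056))
bauble [ 0.37327686 -0.05994238  0.082     ]
```

View pics/c1.png

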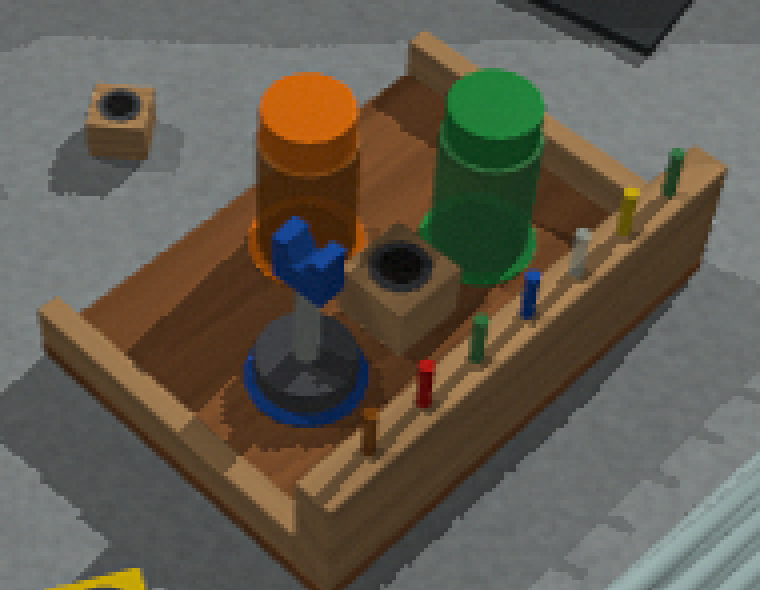

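View pics/c2.png

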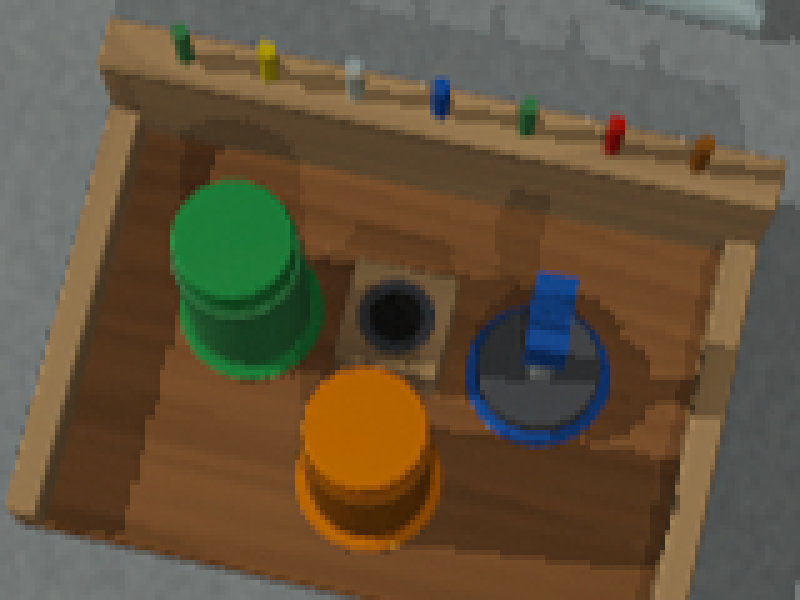

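```bash
cat >> h.py <<'E'
def S(x,y): return (x/4+245-.4,y/4+140-.4)
def T(x,y): return (x/5+230-.4,y/5+105-.4)
E
python3 - <<'E'
from h import *
s,t=cam('scene'),cam('top')
P={}
for n,a,b in(('amber',S(308,107),T(366,429)),('green',S(495,103),T(233,243)),('block',S(401,264),T(395,316)),
 ('head',S(309,262),T(553,310)),('rodbrown',S(370,410),T(703,138)),('rodgreen',S(676,152),T(179,27))):
    p,e=tri(s,a,t,b);P[n]=p;print(n,p.round(4),round(e,4))
w=P['rodgreen']-P['rodbrown'];print('wall yaw deg',np.degrees(np.arctan2(w[1],w[0])))
h=hsv(t);roi=np.zeros(h.shape[:2],bool);roi[105:225,230:390]=1
# disc rim: colour masks; blue ring outline fit
for n,lo,hi in(('blue',105,125),('green',55,85),('orange',8,18)):
    m=((h[...,0]>=lo)&(h[...,0]<=hi)&(h[...,1]>150)&(h[...,2]>60)&roi).astype(np.uint8);print(n,m.sum(),cv2.boundingRect(m))
# disc rims at z .015 from crop extents (bottom, left, right)
for n,l,r,bt in(('blue',467,610,445),('green',180,323,378),('orange',296,441,550)):
    # left/right extreme give column; use bottom minus radius
    c0=((l+r)/2,bt-(r-l)/2);print('disc',n,onz(t,T(*c0),.015).round(4))
for q in((312,198),(277,165),(336,179)):pass
# scene tile/slab colour segmentation
def quad(c,m,z):
    cs=max(cv2.findContours(m,0,2)[0],key=cv2.contourArea);r=cv2.minAreaRect(cs);ap=cv2.approxPolyDP(cs,8,True)[:,0];return np.array([onz(c,p,z) for p in ap])
hs=hsv(s)
for nm,c,h in(('s',s,hs),('t',t,hsv(t))):
    m=((h[...,0]<15)&(h[...,1]>120)&(h[...,2]>110)).astype(np.uint8)
    if nm=='s':m[:260]=0;m[330:]=0;m[:,:140]=0;m[:,200:]=0
    else: m[:230]=0;m[272:]=0;m[:,:450]=0;m[:,485:]=0
    q=quad(c,m,.01);M=cv2.moments(m,True);uv=(M['m10']/M['m00'],M['m01']/M['m00']);print(nm,uv,onz(c,uv,.01).round(4),q.round(3).tolist())
print(tri(s,(369,113),t,(153,231.5)))
E
```

```text
amber [0.5912 0.023  0.1169] 0.0012
green [0.658  0.0819 0.1161] 0.0021
block [0.6537 0.0193 0.0504] 0.0009
head [ 0.6466 -0.0432  0.1072] 0.0014
rodbrown [ 0.7194 -0.0935  0.1142] 0.0011
rodgreen [0.7419 0.113  0.1142] 0.0009
wall yaw deg 83.79498747037387
blue 296 (317, 121, 35, 73)
green 785 (264, 110, 73, 71)
orange 7249 (236, 130, 138, 95)
disc blue [ 0.6448 -0.0429  0.015 ]
disc green [0.6603 0.0811 0.015 ]
disc orange [0.5924 0.0233 0.015 ]
s (170.57485875706215, 299.34180790960454) [ 0.525  -0.3188  0.01  ] [[0.501, -0.294, 0.01], [0.499, -0.341, 0.01], [0.548, -0.343, 0.01], [0.55, -0.295, 0.01]]
t (465.7787769784173, 250.29676258992805) [ 0.5262 -0.3203  0.01  ] [[0.549, -0.297, 0.01], [0.504, -0.295, 0.01], [0.503, -0.342, 0.01], [0.548, -0.345, 0.01]]
(array([ 0.49571257,  0.33245536, -0.00514212]), np.float64(0.0049422392358811846))
```

```bash
cat >> h.py <<'E'
from scipy.spatial.transform import Rotation as Ro
def plan(*wps):
    """units to reach world waypoints (x,y,z,yaw_deg of tool y) from the present pose"""
    o=get_obs();M=Ro.from_rotvec(o['ee_rot']).as_matrix();yaw=np.degrees(np.arctan2(M[1,1],M[0,1]))
    print('t',round(o['time_s'],1),'pos',o['position'].round(4),'yaw',yaw.round(2),'tilt',M[2,2].round(5),'gap',round(o['finger_gap'],3),'F',o['contact_force'].round(1))
    for w in wps:
        u=M.T@(np.array(w[:3])-o['position'])/.05;print(w,'->',u.round(2),'turn',round(-(w[3]-yaw)/6,2),'rows',round(np.linalg.norm(u),1))
E
python3 -c "
from h import *
plan((.4,.3,.245,83.8),(.592,.023,.245,83.8))"
```

```text
t 0.3 pos [0.2552 0.5703 0.245 ] yaw 65.89 tilt -1.0 gap 1.004 F [ 0.8  0.8 -0.3]
(0.4, 0.3, 0.245, 83.8) -> [-4.85 -3.75  0.  ] turn -2.98 rows 6.1
(0.592, 0.023, 0.245, 83.8) -> [-1.062e+01 -7.240e+00  1.000e-02] turn -2.98 rows 12.9
```

send_rows:
  plan:
    - [[-0.8, -0.55, 0], -1, 1]
    - [[-1.6, -1.1, 0], -2, 1]
    - [[-2.4, -1.65, 0], -3, 1]
    - [[-3.2, -2.2, 0], -3, 1]
    - [[-4.0, -2.75, 0], -3, 1]

```text
time_s: 0.8
position: [0.3826, 0.3615, 0.2454]
ee_rot: [0.167, 3.137, 0.0]
contact_force: [0.8, 0.3, -0.7]
finger_gap: 1.0
gripper_force: 0.0
```

```bash
python3 -c "
from h import *
plan((.592,.023,.245,83.8),(.63,.02,.3,83.8))"
```

```text
t 0.8 pos [0.3826 0.3615 0.2454] yaw 83.9 tilt -1.0 gap 1.0 F [ 0.8  0.3 -0.7]
(0.592, 0.023, 0.245, 83.8) -> [-4.88 -6.29  0.01] turn 0.02 rows 8.0
(0.63, 0.02, 0.3, 83.8) -> [-5.65 -6.27 -1.09] turn 0.02 rows 8.5
```

send_rows:
  plan:
    - [[-0.6, -0.7, -0.1], 0, 1]
    - [[-1.2, -1.4, -0.2], 0, 1]
    - [[-1.8, -2.1, -0.3], 0, 1]
    - [[-2.4, -2.8, -0.4], 0, 1]
    - [[-3.0, -3.5, -0.5], 0, 1]

```text
time_s: 1.3
position: [0.5131, 0.1716, 0.2707]
ee_rot: [0.168, 3.137, 0.0]
contact_force: [1.4, 0.8, -0.1]
finger_gap: 1.001
gripper_force: 0.0
```

send_rows:
  plan:
    - [[-0.6, -0.7, -0.1], 0, 1]
    - [[-1.2, -1.4, -0.3], 0, 1]
    - [[-1.8, -2.1, -0.5], 0, 1]
    - [[-2.4, -2.7, -0.6], 0, 1]
    - [[-2.4, -2.7, -0.6], 0, 1]

```text
time_s: 1.8
position: [0.6208, 0.018, 0.3005]
ee_rot: [0.185, 3.132, -0.007]
contact_force: [-0.4, 0.5, 0.1]
finger_gap: 0.998
gripper_force: 0.0
```

```bash
python3 -c "
from h import *
c=cam('wrist');cv2.imwrite('pics/w1.png',c['color'][...,::-1]);np.save('w1.npy',c,allow_pickle=True)
plan((.592,.023,.18,83.8),(.592,.023,.072,83.8))
print(c['fovy'],c['cx'],c['cy'])
for n,p in dict(amber=(.5912,.023,.115),green=(.658,.0819,.115),block=(.6537,.0193,.046),head=(.6466,-.0432,.115)).items():print(n,proj(c,np.array(p)).round(1))"
```

```text
t 1.9 pos [0.6187 0.0222 0.3   ] yaw 83.49 tilt -1.0 gap 1.0 F [-0.7  1.3 -0.6]
(0.592, 0.023, 0.18, 83.8) -> [ 0.53 -0.04  2.4 ] turn -0.05 rows 2.5
(0.592, 0.023, 0.072, 83.8) -> [ 0.54 -0.04  4.56] turn -0.05 rows 4.6
62.8502413096493 313.7284574710288 201.10636039631174
amber [315.8 147.5]
green [380.8 206.1]
block [318.5 190.1]
head [257.7 209. ]
```

View pics/w1.png

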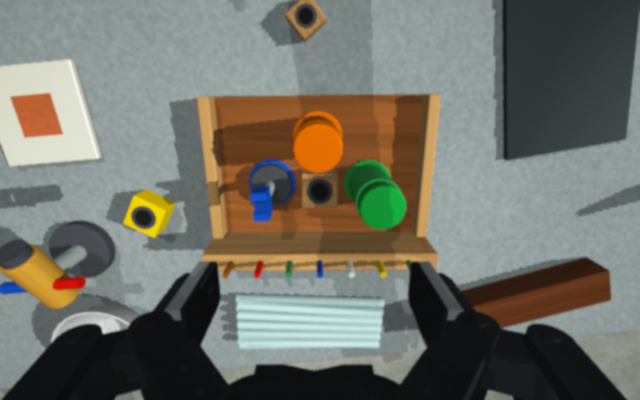

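send_rows:
  plan:
    - [[0.54, 0, 0.6], 0, 1]
    - [[0.54, 0, 1.4], 0, 1]
    - [[0.54, 0, 2.2], 0, 1]
    - [[0.54, 0, 3.0], 0, 1]
    - [[0.54, 0, 3.0], 0, 1]

```text
time_s: 2.35
position: [0.5856, 0.03, 0.1457]
ee_rot: [-0.163, -3.126, 0.002]
contact_force: [-1.1, -0.8, -0.6]
finger_gap: 1.0
gripper_force: 0.0
```

```bash
python3 -c "
from h import *
plan((.592,.023,.072,83.8))"
```

```text
t 2.4 pos [0.5856 0.03   0.1457] yaw 84.03 tilt -0.99993 gap 1.0 F [-1.1 -0.8 -0.6]
(0.592, 0.023, 0.072, 83.8) -> [-0.16 -0.12  1.47] turn 0.04 rows 1.5
```

send_rows:
  plan:
    - [[0, -0.04, 0.4], 0, 1]
    - [[0, -0.04, 0.9], 0, 1]
    - [[0, -0.04, 1.4], 0, 1]
    - [[0, -0.04, 1.56], 0, 1]
    - [[0, -0.04, 1.56], 0, 1]

```text
time_s: 2.85
position: [0.5901, 0.028, 0.0728]
ee_rot: [-0.166, -3.137, -0.001]
contact_force: [-0.5, -0.2, 0.5]
finger_gap: 1.0
gripper_force: 0.0
```

```bash
python3 -c "
from h import *
plan((.592,.023,.072,83.8))"
```

```text
t 2.9 pos [0.5901 0.028  0.0728] yaw 83.94 tilt -1.0 gap 1.0 F [-0.5 -0.2  0.5]
(0.592, 0.023, 0.072, 83.8) -> [-0.05 -0.1   0.02] turn 0.02 rows 0.1
```

send_rows:
  plan:
    - [[-0.03, -0.03, 0], 0, 1]
    - [[-0.03, -0.03, 0], 0, 0.55]
    - [[-0.03, -0.03, 0], 0, 0.4]
    - [[-0.03, -0.03, 0], 0, 0.3]
    - [[-0.03, -0.03, 0], 0, 0.3]

```text
time_s: 3.35
position: [0.592, 0.0251, 0.0735]
ee_rot: [0.168, 3.135, -0.001]
contact_force: [-1.2, -0.9, 5.5]
finger_gap: 0.588
gripper_force: 61.4
```

send_rows:
  plan:
    - [[0, 0, 0], 0, 0.3]
    - [[0, 0, 0], 0, 0.3]
    - [[0, 0, 0], 0, 0.3]
    - [[0, 0, -0.1], 0, 0.3]
    - [[0, 0, -0.4], 0, 0.3]

```text
time_s: 3.85
position: [0.5901, 0.0254, 0.0918]
ee_rot: [-0.167, -3.134, 0.001]
contact_force: [-0.1, -0.5, -1.9]
finger_gap: 0.59
gripper_force: 62.7
```

```bash
python3 -c "
from h import *
plan((.592,.023,.24,83.8),(.409,.318,.24,83.8))"
```

```text
t 3.9 pos [0.5901 0.0254 0.0918] yaw 83.9 tilt -0.99999 gap 0.59 F [-0.1 -0.5 -1.9]
(0.592, 0.023, 0.24, 83.8) -> [-0.03 -0.05 -2.96] turn 0.02 rows 3.0
(0.409, 0.318, 0.24, 83.8) -> [ 4.23  5.43 -2.95] turn 0.02 rows 7.5
```

send_rows:
  plan:
    - [[0, 0, -0.6], 0, 0.3]
    - [[0, 0, -1.3], 0, 0.3]
    - [[0.3, 0.4, -2.0], 0, 0.3]
    - [[0.8, 1.0, -2.4], 0, 0.3]
    - [[1.3, 1.7, -2.6], 0, 0.3]

```text
time_s: 4.35
position: [0.5363, 0.1171, 0.2254]
ee_rot: [0.172, 3.133, 0.002]
contact_force: [-0.1, 2.1, -2.6]
finger_gap: 0.591
gripper_force: 63.0
```

send_rows:
  plan:
    - [[0.5, 0.6, 0], 0, 0.3]
    - [[1.1, 1.4, 0], 0, 0.3]
    - [[1.7, 2.2, 0], 0, 0.3]
    - [[2.3, 3.0, 0], 0, 0.3]
    - [[2.7, 3.5, 0], 0, 0.3]

```text
time_s: 4.85
position: [0.4173, 0.3096, 0.2235]
ee_rot: [-0.16, -3.137, -0.005]
contact_force: [0.7, 0.7, -2.4]
finger_gap: 0.59
gripper_force: 63.0
```

send_rows:
  plan:
    - [[0.2, 0.2, 0], 0, 0.3]
    - [[0.2, 0.2, 0.3], 0, 0.3]
    - [[0.2, 0.2, 0.9], 0, 0.3]
    - [[0.2, 0.2, 1.5], 0, 0.3]
    - [[0.2, 0.2, 1.5], 0, 0.3]

```text
time_s: 5.35
position: [0.4101, 0.3135, 0.1449]
ee_rot: [-0.169, -3.133, 0.009]
contact_force: [-1.1, -0.5, -2.0]
finger_gap: 0.59
gripper_force: 63.4
```

```bash
python3 -c "
from h import *
plan((.409,.318,.068,83.8))"
```

```text
t 5.3 pos [0.4101 0.3135 0.1449] yaw 83.83 tilt -0.99997 gap 0.59 F [-1.1 -0.5 -2. ]
(0.409, 0.318, 0.068, 83.8) -> [0.02 0.1  1.54] turn 0.01 rows 1.5
```

send_rows:
  plan:
    - [[0, 0.06, 0.4], 0, 0.3]
    - [[0, 0.06, 0.9], 0, 0.3]
    - [[0, 0.06, 1.3], 0, 0.3]
    - [[0, 0.06, 1.5], 0, 0.3]
    - [[0, 0.06, 1.5], 0, 0.3]

```text
time_s: 5.85
position: [0.412, 0.3189, 0.0724]
ee_rot: [-0.168, -3.137, 0.001]
contact_force: [0.4, 0.6, -2.4]
finger_gap: 0.587
gripper_force: 63.5
```

```bash
python3 -c "
from h import *
plan((.409,.318,.067,83.8))"
```

```text
t 5.8 pos [0.412  0.3189 0.0724] yaw 83.85 tilt -1.0 gap 0.587 F [ 0.4  0.6 -2.4]
(0.409, 0.318, 0.067, 83.8) -> [ 0.06 -0.02  0.11] turn 0.01 rows 0.1
```

Force still shows the weight; the last few mm, then release.

send_rows:
  plan:
    - [[0, 0, 0.05], 0, 0.3]
    - [[0, 0, 0.1], 0, 0.3]
    - [[0, 0, 0.13], 0, 0.3]
    - [[0, 0, 0.13], 0, 0.3]
    - [[0, 0, 0.13], 0, 0.3]

```text
time_s: 6.35
position: [0.4121, 0.3196, 0.0665]
ee_rot: [0.167, 3.136, 0.001]
contact_force: [-0.5, -0.2, 4.2]
finger_gap: 0.588
gripper_force: 64.1
```

send_rows:
  plan:
    - [[0, 0, 0], 0, 0.65]
    - [[0, 0, 0], 0, 0.8]
    - [[0, 0, 0], 0, 1]
    - [[0, 0, 0], 0, 1]
    - [[0, 0, 0], 0, 1]

```text
time_s: 6.85
position: [0.4116, 0.3194, 0.0657]
ee_rot: [-0.167, -3.137, -0.0]
contact_force: [-0.2, -0.7, 0.2]
finger_gap: 1.002
gripper_force: 0.0
```

send_rows:
  plan:
    - [[0, 0, -0.6], 0, 1]
    - [[0, 0, -1.5], 0, 1]
    - [[0, 0, -2.4], 0, 1]
    - [[0, 0, -3.2], 0, 1]
    - [[0, 0, -3.4], 0, 1]

```text
time_s: 7.35
position: [0.4133, 0.3209, 0.24]
ee_rot: [0.168, 3.132, 0.009]
contact_force: [0.8, -0.5, 0.1]
finger_gap: 1.002
gripper_force: 0.0
```

```bash
python3 -c "
from h import *
plan((.658,.082,.24,83.8))"
```

```text
t 7.3 pos [0.4133 0.3209 0.24  ] yaw 83.87 tilt -0.99997 gap 1.002 F [ 0.8 -0.5  0.1]
(0.658, 0.082, 0.24, 83.8) -> [-5.38 -4.23  0.  ] turn 0.01 rows 6.8
```

send_rows:
  plan:
    - [[-0.7, -0.5, 0], 0, 1]
    - [[-1.4, -1.1, 0], 0, 1]
    - [[-2.1, -1.7, 0], 0, 1]
    - [[-2.8, -2.3, 0], 0, 1]
    - [[-3.5, -2.8, 0], 0, 1]

```text
time_s: 7.85
position: [0.5714, 0.1588, 0.2349]
ee_rot: [-0.169, -3.135, 0.002]
contact_force: [1.5, -0.5, 0.5]
finger_gap: 1.0
gripper_force: 0.0
```

send_rows:
  plan:
    - [[-0.7, -0.5, 0], 0, 1]
    - [[-1.4, -1.0, 0], 0, 1]
    - [[-1.9, -1.4, 0], 0, 1]
    - [[-1.9, -1.4, 0.5], 0, 1]
    - [[-1.9, -1.4, 1.2], 0, 1]

```text
time_s: 8.35
position: [0.6597, 0.0804, 0.1757]
ee_rot: [0.172, 3.133, 0.001]
contact_force: [0.4, 1.1, -0.2]
finger_gap: 0.994
gripper_force: 0.0
```

```bash
python3 -c "
from h import *
c=cam('wrist')
for n,p in dict(green=(.659,.0815,.115)).items():print(n,proj(c,np.array(p)).round(1))
h=hsv(c);m=((h[...,0]>55)&(h[...,0]<75)&(h[...,1]>150)&(h[...,2]>105)).astype(np.uint8)
for k in cv2.findContours(m,0,1)[0]:
  if cv2.contourArea(k)>300: print(cv2.minEnclosingCircle(k),[onz(c,cv2.minEnclosingCircle(k)[0],.115).round(4)])
plan((.659,.082,.073,83.8))"
```

```text
green [315.  224.7]
((316.17840576171875, 205.57044982910156), 53.74586868286133) [array([0.6465, 0.0836, 0.115 ])]
t 8.4 pos [0.6543 0.0801 0.1682] yaw 83.85 tilt -0.99995 gap 1.006 F [-2.2 -0.5 -4.3]
(0.659, 0.082, 0.073, 83.8) -> [-0.11  0.05  1.9 ] turn 0.01 rows 1.9
```

send_rows:
  plan:
    - [[-0.06, 0.03, 0.4], 0, 1]
    - [[-0.06, 0.03, 0.9], 0, 1]
    - [[-0.06, 0.03, 1.4], 0, 1]
    - [[-0.06, 0.03, 1.8], 0, 1]
    - [[-0.06, 0.03, 1.8], 0, 1]

```text
time_s: 8.9
position: [0.6581, 0.0826, 0.0826]
ee_rot: [-0.166, -3.13, 0.003]
contact_force: [-0.4, 0.6, -0.1]
finger_gap: 1.0
gripper_force: 0.0
```

```bash
python3 -c "
from h import *
plan((.659,.082,.073,83.8))"
```

```text
t 8.9 pos [0.6581 0.0826 0.0826] yaw 83.94 tilt -0.99997 gap 1.0 F [-0.4  0.6 -0.1]
(0.659, 0.082, 0.073, 83.8) -> [-0.02 -0.01  0.19] turn 0.02 rows 0.2
```

send_rows:
  plan:
    - [[-0.02, 0, 0.15], 0, 1]
    - [[-0.02, 0, 0.15], 0, 0.55]
    - [[-0.02, 0, 0.15], 0, 0.4]
    - [[-0.02, 0, 0.15], 0, 0.3]
    - [[-0.02, 0, 0.15], 0, 0.3]

```text
time_s: 9.4
position: [0.6629, 0.0828, 0.0798]
ee_rot: [0.168, 3.135, 0.001]
contact_force: [0.0, -1.0, 5.1]
finger_gap: 0.587
gripper_force: 63.3
```

send_rows:
  plan:
    - [[0, 0, 0], 0, 0.3]
    - [[0, 0, 0], 0, 0.3]
    - [[0, 0, -0.1], 0, 0.3]
    - [[0, 0, -0.5], 0, 0.3]
    - [[0, 0, -1.2], 0, 0.3]

```text
time_s: 9.9
position: [0.6591, 0.0823, 0.1359]
ee_rot: [-0.166, -3.13, 0.003]
contact_force: [0.5, 0.4, -2.9]
finger_gap: 0.584
gripper_force: 63.0
```

send_rows:
  plan:
    - [[0, 0, -0.7], 0, 0.3]
    - [[0, 0, -1.4], 0, 0.3]
    - [[0.1, 0.5, -1.9], 0, 0.3]
    - [[0.3, 1.2, -2.0], 0, 0.3]
    - [[0.6, 1.9, -2.0], 0, 0.3]

```text
time_s: 10.4
position: [0.6429, 0.181, 0.2397]
ee_rot: [0.171, 3.134, 0.002]
contact_force: [-0.1, 0.5, -3.2]
finger_gap: 0.591
gripper_force: 63.2
```

```bash
python3 -c "
from h import *
plan((.589,.329,.24,83.8))"
```

```text
t 10.4 pos [0.6429 0.181  0.2397] yaw 83.77 tilt -1.0 gap 0.591 F [-0.1  0.5 -3.2]
(0.589, 0.329, 0.24, 83.8) -> [ 1.39  2.82 -0.01] turn -0.01 rows 3.1
```

send_rows:
  plan:
    - [[0.4, 0.7, 0], 0, 0.3]
    - [[0.8, 1.5, 0], 0, 0.3]
    - [[1.2, 2.2, 0], 0, 0.3]
    - [[1.35, 2.7, 0.3], 0, 0.3]
    - [[1.35, 2.75, 0.9], 0, 0.3]

```text
time_s: 10.9
position: [0.5876, 0.3326, 0.1952]
ee_rot: [0.155, 3.136, 0.014]
contact_force: [0.3, 0.2, -2.5]
finger_gap: 0.589
gripper_force: 63.3
```

send_rows:
  plan:
    - [[0, 0, 0.6], 0, 0.3]
    - [[0, 0, 1.2], 0, 0.3]
    - [[0, 0, 1.8], 0, 0.3]
    - [[0, 0, 2.1], 0, 0.3]
    - [[0, 0, 2.1], 0, 0.3]

```text
time_s: 11.4
position: [0.5878, 0.3233, 0.0857]
ee_rot: [-0.167, -3.132, 0.005]
contact_force: [-0.8, -0.3, -3.0]
finger_gap: 0.587
gripper_force: 63.1
```

```bash
python3 -c "
from h import *
plan((.589,.329,.072,83.8))"
```

```text
t 11.4 pos [0.5878 0.3233 0.0857] yaw 83.91 tilt -0.99998 gap 0.587 F [-0.8 -0.3 -3. ]
(0.589, 0.329, 0.072, 83.8) -> [-0.01  0.12  0.27] turn 0.02 rows 0.3
```

send_rows:
  plan:
    - [[0, 0, 0.1], 0, 0.3]
    - [[0, 0, 0.18], 0, 0.3]
    - [[0, 0, 0.25], 0, 0.3]
    - [[0, 0, 0.25], 0, 0.3]
    - [[0, 0, 0.25], 0, 0.3]

```text
time_s: 11.9
position: [0.5899, 0.3245, 0.0762]
ee_rot: [0.168, 3.137, 0.001]
contact_force: [-0.0, 0.2, -3.1]
finger_gap: 0.587
gripper_force: 63.2
```

```bash
python3 -c "
from h import *
plan((.589,.329,.072,83.8))"
```

```text
t 11.9 pos [0.5899 0.3245 0.0762] yaw 83.89 tilt -1.0 gap 0.587 F [-0.   0.2 -3.1]
(0.589, 0.329, 0.072, 83.8) -> [0.03 0.09 0.08] turn 0.01 rows 0.1
```

send_rows:
  plan:
    - [[0, 0, 0.05], 0, 0.3]
    - [[0, 0, 0.1], 0, 0.3]
    - [[0, 0, 0.1], 0, 0.3]
    - [[0, 0, 0.1], 0, 0.3]
    - [[0, 0, 0.1], 0, 0.3]

```text
time_s: 12.4
position: [0.5902, 0.3247, 0.0728]
ee_rot: [0.168, 3.136, 0.001]
contact_force: [-2.7, -2.1, 8.1]
finger_gap: 0.588
gripper_force: 64.3
```

Touching (upward force). Release and rise, then towards the rod rest.

send_rows:
  plan:
    - [[0, 0, 0], 0, 0.65]
    - [[0, 0, 0], 0, 0.8]
    - [[0, 0, 0], 0, 1]
    - [[0, 0, 0], 0, 1]
    - [[0, 0, 0], 0, 1]

```text
time_s: 12.9
position: [0.5897, 0.3245, 0.0706]
ee_rot: [-0.167, -3.137, -0.0]
contact_force: [0.7, -0.1, 0.1]
finger_gap: 1.005
gripper_force: 0.0
```

send_rows:
  plan:
    - [[0, 0, -0.6], 0, 1]
    - [[0, 0, -1.5], 0, 1]
    - [[0, 0, -2.4], 0, 1]
    - [[0, 0, -3.2], 0, 1]
    - [[0, 0, -3.4], 0, 1]

```text
time_s: 13.4
position: [0.592, 0.3263, 0.2464]
ee_rot: [0.168, 3.13, 0.009]
contact_force: [0.5, 0.3, 0.5]
finger_gap: 1.0
gripper_force: 0.0
```

```bash
python3 -c "
from h import *
plan((.62,-.042,.24,83.8))"
```

```text
t 13.4 pos [0.592  0.3263 0.2464] yaw 83.87 tilt -0.99995 gap 1.0 F [0.5 0.3 0.5]
(0.62, -0.042, 0.24, 83.8) -> [-1.34 -7.26  0.09] turn 0.01 rows 7.4
```

send_rows:
  plan:
    - [[-0.1, -0.8, 0], 0, 1]
    - [[-0.3, -1.7, 0], 0, 1]
    - [[-0.5, -2.6, 0], 0, 1]
    - [[-0.7, -3.5, 0], 0, 1]
    - [[-0.8, -4.4, 0], 0, 1]

```text
time_s: 13.9
position: [0.6062, 0.0992, 0.2401]
ee_rot: [-0.168, -3.137, 0.001]
contact_force: [0.4, -0.8, 0.4]
finger_gap: 0.992
gripper_force: 0.0
```

send_rows:
  plan:
    - [[-0.2, -0.9, 0], 0, 1]
    - [[-0.4, -1.8, 0], 0, 1]
    - [[-0.5, -2.5, 0], 0, 1]
    - [[-0.5, -2.8, 0], 0, 1]
    - [[-0.5, -2.8, 0], 0, 1]

```text
time_s: 14.4
position: [0.6154, -0.0435, 0.24]
ee_rot: [-0.175, -3.135, 0.002]
contact_force: [0.4, 0.9, -0.7]
finger_gap: 0.999
gripper_force: 0.0
```

```bash
python3 -c "
from h import *
c=cam('wrist')
im=cv2.resize(c['color'][120:320,220:460],None,fx=3,fy=3,interpolation=0);cv2.imwrite('pics/w2.png',im[...,::-1])
print(c['R'],c['t'])
print(proj(c,np.array([.6455,-.043,.115])),proj(c,np.array([.6455,-.043,.015])))
plan((.646,-.043,.2,83.8))"
```

```text
[[ 1.09703101e-01  9.93964141e-01 -7.18041007e-04]
 [ 9.47140866e-01 -1.04316085e-01  3.03384797e-01]
 [ 3.01478706e-01 -3.39623391e-02 -9.52867855e-01]] [-0.02426036 -0.6259454   0.18975562]
[318.14825133 230.50348512] [317.07795549 196.23456478]
t 14.4 pos [ 0.6157 -0.0401  0.2404] yaw 83.84 tilt -1.0 gap 1.0 F [-1.   1.3 -0.9]
(0.646, -0.043, 0.2, 83.8) -> [-0.61  0.01  0.81] turn 0.01 rows 1.0
```

View pics/w2.png

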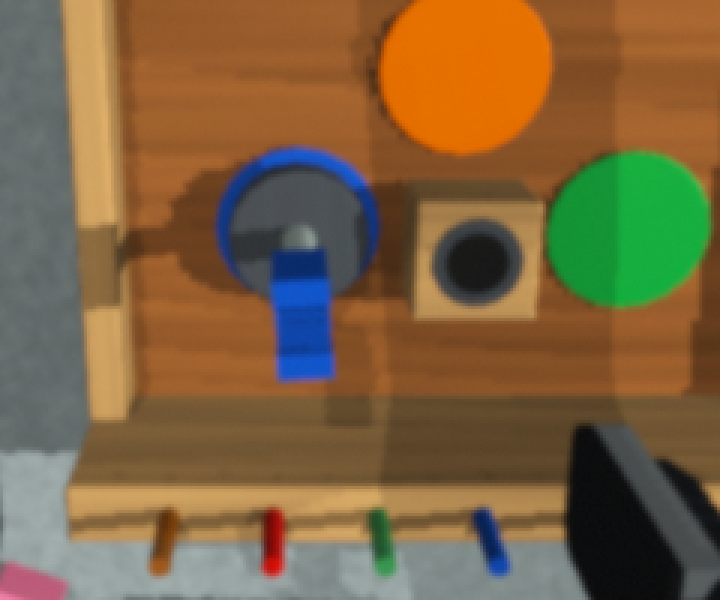

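```bash
cat > p.py <<'E'
from h import *
E
python3 -c "
from h import *
c=cam('wrist')
W=lambda x,y:((x-1)/3+220,(y-1)/3+120)
for n,x,y,z in(('orange',465,70,.015),('green',629,229,.015),('blue',298,226,.015),('blockhollow',477,262,.046),('blocktop',477,258,.046),('head',305,329,.115),('head1',306,379,.115),('head0',302,280,.115),('foot',300,231,.031)):print(n,onz(c,W(x,y),z).round(4))
h=hsv(c)
for n,lo,hi in(('orange',10,16),('green',55,75)):
  m=((h[...,0]>=lo)&(h[...,0]<=hi)&(h[...,1]>215)&(h[...,2]>110)).astype(np.uint8);k=max(cv2.findContours(m,0,1)[0],key=cv2.contourArea);e=cv2.fitEllipse(k);print(n,cv2.contourArea(k),e,onz(c,e[0],.015).round(4))
"
```

```text
orange [0.5929 0.0292 0.015 ]
green [0.6593 0.088  0.015 ]
blue [ 0.6448 -0.0366  0.015 ]
blockhollow [0.6553 0.0247 0.046 ]
blocktop [0.6538 0.0248 0.046 ]
head [ 0.6452 -0.0364  0.115 ]
head1 [ 0.6606 -0.0376  0.115 ]
head0 [ 0.6306 -0.0358  0.115 ]
foot [ 0.642  -0.0358  0.031 ]
orange 2568.0 ((370.7123718261719, 142.2953338623047), (55.66891860961914, 58.77578353881836), 43.42097854614258) [0.5917 0.0249 0.015 ]
green 1813.5 ((424.834716796875, 196.3010711669922), (45.23576736450195, 51.13169479370117), 60.808162689208984) [0.6592 0.0829 0.015 ]
```

```bash
python3 -c "
from h import *
plan((.645,-.042,.17,86.3),(.645,-.042,.099,86.3))"
```

```text
t 14.5 pos [ 0.6158 -0.038   0.2406] yaw 84.01 tilt -1.0 gap 1.001 F [ 0.2  1.5 -0.2]
(0.645, -0.042, 0.17, 86.3) -> [-0.59 -0.02  1.41] turn -0.38 rows 1.5
(0.645, -0.042, 0.099, 86.3) -> [-0.59 -0.02  2.83] turn -0.38 rows 2.9
```

send_rows:
  plan:
    - [[-0.3, 0, 0], -0.2, 1]
    - [[-0.59, -0.02, 0.3], -0.4, 1]
    - [[-0.59, -0.02, 0.9], -0.4, 1]
    - [[-0.59, -0.02, 1.4], -0.4, 1]
    - [[-0.59, -0.02, 1.4], -0.4, 1]

```text
time_s: 15.0
position: [0.6427, -0.0409, 0.1673]
ee_rot: [-0.094, -3.133, -0.003]
contact_force: [-1.0, -0.5, 0.0]
finger_gap: 1.003
gripper_force: 0.0
```

```bash
python3 -c "
from h import *
plan((.645,-.042,.099,86.3))"
```

```text
t 15.0 pos [ 0.6427 -0.0409  0.1673] yaw 86.57 tilt -0.99997 gap 1.003 F [-1.  -0.5  0. ]
(0.645, -0.042, 0.099, 86.3) -> [-0.06 -0.02  1.37] turn 0.04 rows 1.4
```

send_rows:
  plan:
    - [[-0.04, -0.02, 0.5], 0, 1]
    - [[-0.04, -0.02, 1.0], 0, 1]
    - [[-0.04, -0.02, 1.4], 0, 1]
    - [[-0.04, -0.02, 1.4], 0, 0.7]
    - [[-0.04, -0.02, 1.4], 0, 0.45]

```text
time_s: 15.5
position: [0.6481, -0.0438, 0.1021]
ee_rot: [0.099, 3.138, 0.002]
contact_force: [-0.3, 0.1, 0.1]
finger_gap: 0.691
gripper_force: 0.0
```

```bash
python3 -c "
from h import *
plan((.645,-.042,.099,86.3))
c=cam('wrist');cv2.imwrite('pics/w3.png',c['color'][100:400,100:540,::-1])"
```

```text
t 15.5 pos [ 0.6481 -0.0438  0.1021] yaw 86.4 tilt -1.0 gap 0.691 F [-0.3  0.1  0.1]
(0.645, -0.042, 0.099, 86.3) -> [0.06 0.03 0.06] turn 0.02 rows 0.1
```

View pics/w3.png

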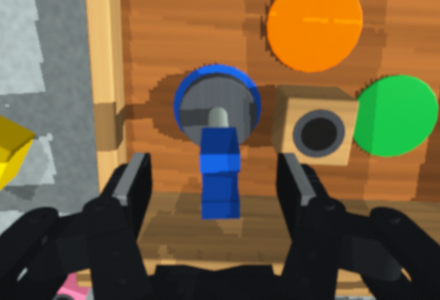

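send_rows:
  plan:
    - [[0.03, 0.05, 0.05], 0, 0.45]
    - [[0.03, 0.05, 0.05], 0, 0.4]
    - [[0.03, 0.05, 0.05], 0, 0.25]
    - [[0.03, 0.05, 0.05], 0, 0.1]
    - [[0.03, 0.05, 0.05], 0, 0]

```text
time_s: 16.05
position: [0.6462, -0.0429, 0.0988]
ee_rot: [0.102, 3.139, 0.001]
contact_force: [0.3, 1.4, 3.1]
finger_gap: 0.174
gripper_force: 60.8
```

send_rows:
  plan:
    - [[0, 0, 0], 0, 0]
    - [[0, 0, 0], 0, 0]
    - [[0, 0, 0], 0, 0]
    - [[0, 0, -0.1], 0, 0]
    - [[0, 0, -0.3], 0, 0]

```text
time_s: 16.55
position: [0.6443, -0.0436, 0.1121]
ee_rot: [-0.102, -3.136, 0.001]
contact_force: [-0.6, 0.2, -3.5]
finger_gap: 0.173
gripper_force: 60.1
```

```bash
python3 -c "
from h import *
plan((.500,.322,.24,83.8),(.500,.322,.1,86))"
```

```text
t 16.6 pos [ 0.6443 -0.0436  0.1121] yaw 86.28 tilt -0.99999 gap 0.173 F [-0.6  0.2 -3.5]
(0.5, 0.322, 0.24, 83.8) -> [ 3.36  7.11 -2.55] turn 0.41 rows 8.3
(0.5, 0.322, 0.1, 86) -> [3.35 7.11 0.25] turn 0.05 rows 7.9
```

send_rows:
  plan:
    - [[0, 0, -0.6], 0, 0]
    - [[0, 0, -1.3], 0, 0]
    - [[0, 0, -1.9], 0, 0]
    - [[0.2, 0.4, -2.4], 0, 0]
    - [[0.4, 1.0, -2.6], 0, 0]

```text
time_s: 17.05
position: [0.6302, 0.0053, 0.2462]
ee_rot: [0.11, 3.135, -0.003]
contact_force: [0.9, 0.1, -3.2]
finger_gap: 0.172
gripper_force: 60.1
```

send_rows:
  plan:
    - [[0.3, 0.7, 0], 0, 0]
    - [[0.7, 1.4, 0], 0, 0]
    - [[1.0, 2.2, 0], 0, 0]
    - [[1.4, 3.0, 0], 0, 0]
    - [[1.8, 3.8, 0], 0, 0]

```text
time_s: 17.55
position: [0.5506, 0.2045, 0.2435]
ee_rot: [-0.103, -3.14, 0.001]
contact_force: [1.2, 0.3, -2.1]
finger_gap: 0.172
gripper_force: 60.1
```

send_rows:
  plan:
    - [[0.4, 0.8, 0], 0, 0]
    - [[0.8, 1.6, 0], 0, 0]
    - [[1.1, 2.1, 0], 0, 0]
    - [[1.15, 2.3, 0.3], 0, 0]
    - [[1.15, 2.3, 0.9], 0, 0]

```text
time_s: 18.05
position: [0.5021, 0.3256, 0.1998]
ee_rot: [0.096, 3.136, 0.008]
contact_force: [0.8, 0.1, -2.9]
finger_gap: 0.176
gripper_force: 60.2
```

```bash
python3 -c "
from h import *
plan((.500,.322,.092,86))"
```

```text
t 18.1 pos [0.5021 0.3256 0.1998] yaw 86.49 tilt -0.99998 gap 0.176 F [ 0.8  0.1 -2.9]
(0.5, 0.322, 0.092, 86) -> [ 0.05 -0.09  2.16] turn 0.08 rows 2.2
```

send_rows:
  plan:
    - [[0, 0, 0.5], 0, 0]
    - [[0, 0, 1.1], 0, 0]
    - [[0, 0, 1.6], 0, 0]
    - [[0, 0, 1.9], 0, 0]
    - [[0, 0, 1.9], 0, 0]

```text
time_s: 18.55
position: [0.5008, 0.3201, 0.1011]
ee_rot: [-0.103, -3.137, 0.006]
contact_force: [-0.1, -0.7, -2.3]
finger_gap: 0.178
gripper_force: 60.2
```

```bash
python3 -c "
from h import *
plan((.500,.322,.092,86))"
```

```text
t 18.6 pos [0.5008 0.3201 0.1011] yaw 86.25 tilt -0.99999 gap 0.178 F [-0.1 -0.7 -2.3]
(0.5, 0.322, 0.092, 86) -> [0.02 0.04 0.18] turn 0.04 rows 0.2
```

send_rows:
  plan:
    - [[0, 0, 0.06], 0, 0]
    - [[0, 0, 0.12], 0, 0]
    - [[0, 0, 0.18], 0, 0]
    - [[0, 0, 0.18], 0, 0]
    - [[0, 0, 0.18], 0, 0]

```text
time_s: 19.05
position: [0.5019, 0.3221, 0.0947]
ee_rot: [0.102, 3.139, 0.001]
contact_force: [0.5, 0.3, -2.7]
finger_gap: 0.175
gripper_force: 60.2
```

send_rows:
  plan:
    - [[0, 0, 0.04], 0, 0]
    - [[0, 0, 0.07], 0, 0]
    - [[0, 0, 0.07], 0, 0]
    - [[0, 0, 0.07], 0, 0]
    - [[0, 0, 0.07], 0, 0]

```text
time_s: 19.55
position: [0.502, 0.3224, 0.0917]
ee_rot: [0.102, 3.139, 0.001]
contact_force: [-0.6, -0.6, 6.0]
finger_gap: 0.176
gripper_force: 61.1
```

Standing on the slab; open, rise and check.

send_rows:
  plan:
    - [[0, 0, 0], 0, 0.3]
    - [[0, 0, 0], 0, 0.5]
    - [[0, 0, 0], 0, 0.8]
    - [[0, 0, 0], 0, 1]
    - [[0, 0, 0], 0, 1]

```text
time_s: 20.05
position: [0.5017, 0.322, 0.0907]
ee_rot: [-0.102, -3.14, -0.0]
contact_force: [0.1, -0.6, -0.0]
finger_gap: 0.955
gripper_force: 0.0
```

send_rows:
  plan:
    - [[0, 0, -0.5], 0, 1]
    - [[0, 0, -1.2], 0, 1]
    - [[0, 0, -2.0], 0, 1]
    - [[0, -0.5, -2.8], 0, 1]
    - [[0, -1.2, -3.0], 0, 1]

```text
time_s: 20.55
position: [0.4994, 0.2656, 0.2452]
ee_rot: [0.096, 3.133, 0.011]
contact_force: [1.0, 0.0, -0.1]
finger_gap: 1.002
gripper_force: 0.0
```

```bash
python3 -c "
from h import *
plan((.6537,.020,.2,83.8))
c=cam('top');s=cam('scene');cv2.imwrite('pics/t1.png',np.hstack([c['color'][100:320,90:400],s['color'][60:280,240:450]])[...,::-1])"
```

```text
t 20.6 pos [0.4994 0.2656 0.2452] yaw 86.5 tilt -0.99995 gap 1.002 F [ 1.   0.  -0.1]
(0.6537, 0.02, 0.2, 83.8) -> [-3.37 -4.72  0.89] turn 0.45 rows 5.9
```

View pics/t1.png

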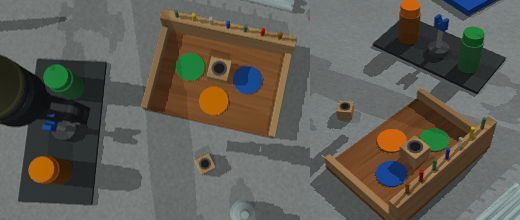

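```bash
cat > discs.py <<'E'
from h import *
s,t=cam('scene'),cam('top')
def fit(c,lo,hi,box,v=70):
    h=hsv(c);m=((h[...,0]>=lo)&(h[...,0]<=hi)&(h[...,1]>190)&(h[...,2]>v)).astype(np.uint8);k=np.zeros_like(m);y0,y1,x0,x1=box;k[y0:y1,x0:x1]=m[y0:y1,x0:x1]
    k=max(cv2.findContours(k,0,1)[0],key=cv2.contourArea);e=cv2.fitEllipse(cv2.convexHull(k));return e
for n,lo,hi,bt,bs in(('orange',10,15,(178,220,280,325),(180,220,310,350)),('green',55,75,(148,188,260,298),(183,217,350,395)),('blue',105,120,(158,202,315,360),(210,255,305,356))):
    a,b=fit(s,lo,hi,bs),fit(t,lo,hi,bt);p,e=tri(s,a[0],t,b[0]);print(n,np.round(a[1],1),np.round(b[1],1),p.round(4),round(e,4),onz(t,b[0],.015).round(4),onz(s,a[0],.015).round(4))
for nm,c,bx in(('s',s,(195,218,333,360)),('t',t,(157,181,298,322))):
    g=hsv(c)[...,2];y0,y1,x0,x1=bx;k=np.zeros_like(g);k[y0:y1,x0:x1]=(g[y0:y1,x0:x1]<50);q=max(cv2.findContours(k,0,1)[0],key=cv2.contourArea);e=cv2.fitEllipse(q);print(nm,np.round(e[0],1),np.round(e[1],1),onz(c,e[0],.046).round(4))
E
python3 discs.py
```

```text
Traceback (most recent call last):
  File "discs.py", line 7, in <module>
    a,b=fit(s,lo,hi,bs),fit(t,lo,hi,bt);p,e=tri(s,a[0],t,b[0]);print(n,np.round(a[1],1),np.round(b[1],1),p.round(4),round(e,4),onz(t,b[0],.015).round(4),onz(s,a[0],.015).round(4))
                        ~~~^^^^^^^^^^^^
  File "discs.py", line 5, in fit
    k=max(cv2.findContours(k,0,1)[0],key=cv2.contourArea);e=cv2.fitEllipse(cv2.convexHull(k));return e
                                                            ~~~~~~~~~~~~~~^^^^^^^^^^^^^^^^^^^
cv2.error: OpenCV(4.12.0) /io/opencv/modules/imgproc/src/shapedescr.cpp:361: error: (-201:Incorrect size of input array) There should be at least 5 points to fit the ellipse in function 'fitEllipseNoDirect'
```

send_rows:
  plan:
    - [[-0.5, -0.7, 0], 0.2, 1]
    - [[-1.1, -1.4, 0], 0.45, 1]
    - [[-1.6, -2.2, 0], 0.45, 1]
    - [[-2.1, -3.0, 0], 0.45, 1]
    - [[-2.7, -3.7, 0], 0.45, 1]

```text
time_s: 21.25
position: [0.6207, 0.068, 0.2398]
ee_rot: [-0.173, -3.135, -0.0]
contact_force: [0.9, 1.1, -0.5]
finger_gap: 1.004
gripper_force: 0.0
```

send_rows:
  plan:
    - [[-0.4, -0.6, 0], 0, 1]
    - [[-0.65, -1.0, 0], 0, 1]
    - [[-0.65, -1.05, 0.3], 0, 1]
    - [[-0.65, -1.05, 0.9], 0, 1]
    - [[-0.65, -1.05, 0.9], 0, 1]

```text
time_s: 21.75
position: [0.6441, 0.0138, 0.1911]
ee_rot: [-0.173, -3.128, 0.001]
contact_force: [-0.7, -0.5, -0.3]
finger_gap: 1.0
gripper_force: 0.0
```

```bash
python3 -c "
from h import *
plan((.6537,.0205,.03,83.8))
c=cam('wrist')
print(proj(c,np.array([.6537,.0205,.046])));plan()
cv2.imwrite('pics/w4.png',c['color'][100:400,160:480,::-1])"
```

```text
t 21.8 pos [0.6441 0.0138 0.1911] yaw 83.68 tilt -0.99996 gap 1.0 F [-0.7 -0.5 -0.3]
(0.6537, 0.0205, 0.03, 83.8) -> [-0.21  0.16  3.22] turn -0.02 rows 3.2
[322.31181285 200.80523341]
t 21.8 pos [0.6454 0.0141 0.1933] yaw 83.7 tilt -0.99998 gap 1.0 F [ 0.3  0.4 -0.1]
```

View pics/w4.png

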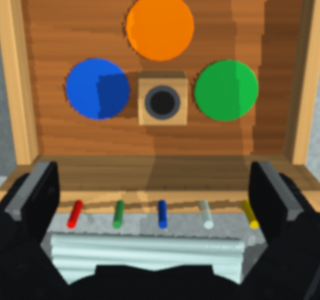

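send_rows:
  plan:
    - [[-0.17, 0.13, 0.5], 0, 1]
    - [[-0.17, 0.13, 1.2], 0, 1]
    - [[-0.17, 0.13, 1.9], 0, 1]
    - [[-0.17, 0.13, 2.4], 0, 1]
    - [[-0.17, 0.13, 2.4], 0, 1]

```text
time_s: 22.3
position: [0.6542, 0.0195, 0.0732]
ee_rot: [-0.173, -3.131, 0.001]
contact_force: [-0.6, -0.1, 0.8]
finger_gap: 1.001
gripper_force: 0.0
```

```bash
python3 -c "
from h import *
plan((.6537,.0205,.03,83.8))"
```

```text
t 22.3 pos [0.6542 0.0195 0.0732] yaw 83.68 tilt -0.99998 gap 1.001 F [-0.6 -0.1  0.8]
(0.6537, 0.0205, 0.03, 83.8) -> [0.01 0.02 0.86] turn -0.02 rows 0.9
```

send_rows:
  plan:
    - [[0, 0.02, 0.3], 0, 1]
    - [[0, 0.02, 0.6], 0, 1]
    - [[0, 0.02, 0.78], 0, 1]
    - [[0, 0.02, 0.78], 0, 1]
    - [[0, 0.02, 0.78], 0, 0.7]

```text
time_s: 22.8
position: [0.6565, 0.0195, 0.037]
ee_rot: [0.176, 3.136, 0.0]
contact_force: [-0.7, -0.8, 1.6]
finger_gap: 0.857
gripper_force: 0.0
```

send_rows:
  plan:
    - [[0, 0, 0], 0, 0.6]
    - [[0, 0, 0], 0, 0.4]
    - [[0, 0, 0], 0, 0.2]
    - [[0, 0, 0], 0, 0.2]
    - [[0, 0, 0], 0, 0.2]

```text
time_s: 23.3
position: [0.6571, 0.0196, 0.0377]
ee_rot: [0.176, 3.135, 0.001]
contact_force: [-0.3, -0.0, 4.9]
finger_gap: 0.498
gripper_force: 63.2
```

send_rows:
  plan:
    - [[0, 0, 0], 0, 0.2]
    - [[0, 0, 0], 0, 0.2]
    - [[0, 0, -0.1], 0, 0.2]
    - [[0, 0, -0.4], 0, 0.2]
    - [[0, 0, -0.9], 0, 0.2]

```text
time_s: 23.8
position: [0.6547, 0.0192, 0.0813]
ee_rot: [-0.175, -3.133, 0.001]
contact_force: [-0.1, -0.2, -0.8]
finger_gap: 0.498
gripper_force: 62.6
```

```bash
python3 -c "
from h import *
plan((.6537,.0205,.2,83.8),(.5258,-.3196,.2,90),(.5258,-.3196,.2,83.8))"
```

```text
t 23.8 pos [0.6547 0.0192 0.0813] yaw 83.6 tilt -0.99999 gap 0.498 F [-0.1 -0.2 -0.8]
(0.6537, 0.0205, 0.2, 83.8) -> [ 0.03  0.02 -2.37] turn -0.03 rows 2.4
(0.5258, -0.3196, 0.2, 90) -> [ 1.82 -7.02 -2.36] turn -1.07 rows 7.6
(0.5258, -0.3196, 0.2, 83.8) -> [ 1.82 -7.02 -2.36] turn -0.03 rows 7.6
```

send_rows:
  plan:
    - [[0, 0, -0.6], 0, 0.2]
    - [[0, 0, -1.3], 0, 0.2]
    - [[0.1, -0.4, -1.9], 0, 0.2]
    - [[0.3, -1.1, -2.3], 0, 0.2]
    - [[0.5, -1.9, -2.4], 0, 0.2]

```text
time_s: 24.3
position: [0.6223, -0.0712, 0.2057]
ee_rot: [0.17, 3.131, 0.002]
contact_force: [0.6, -1.4, -1.8]
finger_gap: 0.501
gripper_force: 62.6
```

send_rows:
  plan:
    - [[0.2, -0.8, 0], 0, 0.2]
    - [[0.4, -1.6, 0], 0, 0.2]
    - [[0.6, -2.4, 0], 0, 0.2]
    - [[0.8, -3.2, 0], 0, 0.2]
    - [[1.0, -4.0, 0], 0, 0.2]

```text
time_s: 24.8
position: [0.5478, -0.2668, 0.2027]
ee_rot: [0.175, 3.136, -0.0]
contact_force: [0.3, -0.9, -1.6]
finger_gap: 0.504
gripper_force: 62.6
```

send_rows:
  plan:
    - [[0.2, -0.6, 0], 0, 0.2]
    - [[0.28, -1.1, 0], 0, 0.2]
    - [[0.28, -1.1, 0.4], 0, 0.2]
    - [[0.28, -1.1, 1.0], 0, 0.2]
    - [[0.28, -1.1, 1.4], 0, 0.2]

```text
time_s: 25.3
position: [0.5278, -0.3185, 0.1311]
ee_rot: [-0.177, -3.135, -0.001]
contact_force: [0.1, 0.7, -1.0]
finger_gap: 0.5
gripper_force: 62.6
```

```bash
python3 -c "
from h import *
plan((.528,-.3192,.036,83.8))"
```

```text
t 25.3 pos [ 0.5278 -0.3185  0.1311] yaw 83.55 tilt -1.0 gap 0.5 F [ 0.1  0.7 -1. ]
(0.528, -0.3192, 0.036, 83.8) -> [-0.01 -0.01  1.9 ] turn -0.04 rows 1.9
```

send_rows:
  plan:
    - [[0, 0, 0.5], 0, 0.2]
    - [[0, 0, 1.0], 0, 0.2]
    - [[0, 0, 1.4], 0, 0.2]
    - [[0, 0, 1.7], 0, 0.2]
    - [[0, 0, 1.7], 0, 0.2]

```text
time_s: 25.8
position: [0.5275, -0.3178, 0.0454]
ee_rot: [-0.175, -3.133, -0.002]
contact_force: [0.4, -0.0, -0.5]
finger_gap: 0.5
gripper_force: 62.6
```

```bash
python3 -c "
from h import *
plan((.528,-.3192,.036,83.8))"
```

```text
t 25.8 pos [ 0.5275 -0.3178  0.0454] yaw 83.61 tilt -0.99999 gap 0.5 F [ 0.4 -0.  -0.5]
(0.528, -0.3192, 0.036, 83.8) -> [-0.01 -0.03  0.19] turn -0.03 rows 0.2
```

send_rows:
  plan:
    - [[0, -0.02, 0.07], 0, 0.2]
    - [[0, -0.02, 0.14], 0, 0.2]
    - [[0, -0.02, 0.19], 0, 0.2]
    - [[0, -0.02, 0.19], 0, 0.2]
    - [[0, -0.02, 0.19], 0, 0.2]

```text
time_s: 26.3
position: [0.5288, -0.3195, 0.0376]
ee_rot: [0.176, 3.136, -0.0]
contact_force: [-0.1, 0.7, -0.1]
finger_gap: 0.502
gripper_force: 62.6
```

send_rows:
  plan:
    - [[0, 0, 0.04], 0, 0.2]
    - [[0, 0, 0.06], 0, 0.2]
    - [[0, 0, 0.06], 0, 0.2]
    - [[0, 0, 0.06], 0, 0.2]
    - [[0, 0, 0.06], 0, 0.2]

```text
time_s: 26.8
position: [0.5291, -0.3196, 0.0357]
ee_rot: [0.176, 3.136, -0.001]
contact_force: [-2.7, 0.4, 10.1]
finger_gap: 0.504
gripper_force: 63.8
```

Contact with the tile; release, rise, inspect.

send_rows:
  plan:
    - [[0, 0, 0], 0, 0.6]
    - [[0, 0, 0], 0, 0.8]
    - [[0, 0, 0], 0, 1]
    - [[0, 0, 0], 0, 1]
    - [[0, 0, 0], 0, 1]

```text
time_s: 27.3
position: [0.5286, -0.3193, 0.0341]
ee_rot: [-0.175, -3.137, -0.0]
contact_force: [0.1, -0.3, 0.6]
finger_gap: 1.0
gripper_force: 0.0
```

send_rows:
  plan:
    - [[0, 0, -0.5], 0, 1]
    - [[0, 0, -1.3], 0, 1]
    - [[0, 0, -2.2], 0, 1]
    - [[0, 0.5, -3.1], 0, 1]
    - [[0, 1.2, -4.0], 0, 1]

```text
time_s: 27.8
position: [0.5344, -0.2663, 0.2295]
ee_rot: [0.182, 3.135, -0.002]
contact_force: [1.1, 0.2, -0.2]
finger_gap: 0.999
gripper_force: 0.0
```

send_rows:
  plan:
    - [[-0.1, 0.9, 0], 0, 1]
    - [[-0.2, 1.8, 0], 0, 1]
    - [[-0.3, 2.7, 0], 0, 1]
    - [[-0.3, 3.6, 0], 0, 1]
    - [[-0.3, 4.5, 0], 0, 1]

```text
time_s: 28.3
position: [0.5748, -0.0412, 0.2276]
ee_rot: [0.176, 3.136, 0.0]
contact_force: [1.0, -0.1, -0.3]
finger_gap: 1.001
gripper_force: 0.0
```

```bash
python3 -c "
from h import *
s,t=cam('scene'),cam('top')
a=cv2.resize(s['color'][245:355,115:225],None,fx=4,fy=4,interpolation=0);b=cv2.resize(t['color'][200:300,420:510],None,fx=4,fy=4,interpolation=0);b=np.vstack([b,np.zeros((40,360,3),np.uint8)])
cv2.imwrite('pics/tile.png',np.hstack([a,b])[...,::-1])
plan((.412,.3195,.24,83.8))"
```

```text
t 28.4 pos [ 0.5755 -0.0329  0.2282] yaw 84.32 tilt -0.99997 gap 1.003 F [ 0.8 -0.7 -0.2]
(0.412, 0.3195, 0.24, 83.8) -> [ 3.95  6.69 -0.19] turn 0.09 rows 7.8
```

View pics/tile.png

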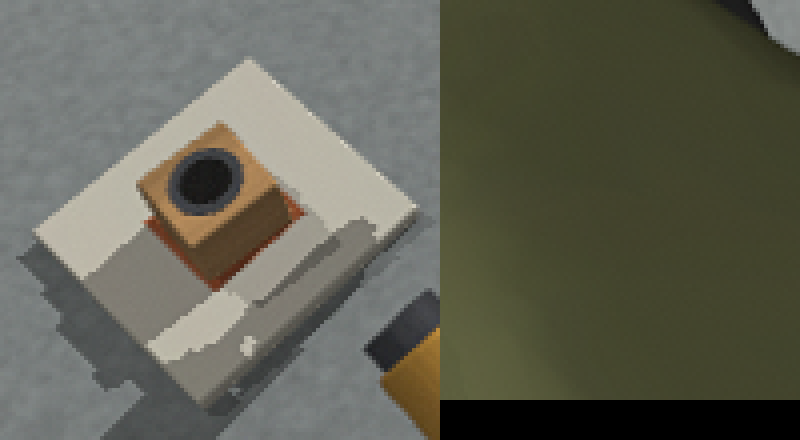

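```bash
cat > d2.py <<'E'
from h import *
for i in range(8): c=cam('wrist')
plan((.412,.3195,.24,83.8))
h=hsv(c)
for n,lo,hi in(('orange',10,16),('green',55,75),('blue',105,120)):
  m=((h[...,0]>=lo)&(h[...,0]<=hi)&(h[...,1]>180)&(h[...,2]>70)).astype(np.uint8)
  for k in cv2.findContours(m,0,1)[0]:
    if cv2.contourArea(k)>800: e=cv2.fitEllipse(cv2.convexHull(k));print(n,np.round(e[0],1),np.round(e[1],1),onz(c,e[0],.015).round(4))
s=cam('scene');print('block',onz(s,(165.6,289.9),.044))
E
python3 d2.py
```

```text
t 28.8 pos [ 0.5746 -0.0446  0.2275] yaw 83.45 tilt -1.0 gap 1.003 F [-0.3 -0.2 -0.1]
(0.412, 0.3195, 0.24, 83.8) -> [ 4.06  6.86 -0.25] turn -0.06 rows 8.0
orange [626.  366.8] [29.5 65.4] [0.8795 0.3331 0.015 ]
orange [380.8 203.8] [209. 284.] [0.6178 0.0249 0.015 ]
green [433.9 232.7] [46.6 53.7] [0.6591 0.0829 0.015 ]
blue [323.9 232. ] [48.2 52.3] [ 0.6442 -0.041   0.015 ]
block [ 0.52445049 -0.31883506  0.044     ]
```

send_rows:
  plan:
    - [[0.4, 0.8, 0], 0, 1]
    - [[0.9, 1.6, 0], 0, 1]
    - [[1.4, 2.4, 0], 0, 1]
    - [[1.9, 3.2, 0], 0, 1]
    - [[2.4, 4.0, 0], 0, 1]

```text
time_s: 29.35
position: [0.4772, 0.1702, 0.2277]
ee_rot: [0.178, 3.136, 0.001]
contact_force: [0.7, 0.7, 0.3]
finger_gap: 0.996
gripper_force: 0.0
```

send_rows:
  plan:
    - [[0.4, 0.8, 0], 0, 1]
    - [[0.9, 1.6, 0], 0, 1]
    - [[1.4, 2.4, 0], 0, 1]
    - [[1.66, 2.86, 0], 0, 1]
    - [[1.66, 2.86, 0], 0, 1]

```text
time_s: 29.85
position: [0.409, 0.3256, 0.228]
ee_rot: [-0.164, -3.137, -0.007]
contact_force: [-0.4, -0.4, -0.6]
finger_gap: 0.998
gripper_force: 0.0
```

```bash
python3 -c "
from h import *
c=cam('wrist')
plan((.4118,.3195,.068,83.8))
print(proj(c,np.array([.412,.3195,.108])));h=hsv(c);m=((h[...,0]>=8)&(h[...,0]<=16)&(h[...,1]>215)&(h[...,2]>180)).astype(np.uint8)
k=max(cv2.findContours(m,0,1)[0],key=cv2.contourArea);e=cv2.fitEllipse(k);print(cv2.boundingRect(k),e,onz(c,e[0],.108))"
```

```text
t 29.9 pos [0.4105 0.3224 0.2277] yaw 83.8 tilt -1.0 gap 1.0 F [ 0.1 -0.4  0.2]
(0.4118, 0.3195, 0.068, 83.8) -> [-0.03 -0.06  3.19] turn 0.0 rows 3.2
[305.54658192 202.6971591 ]
(276, 171, 59, 60) ((305.57391357421875, 201.1263885498047), (56.5576057434082, 60.071842193603516), 48.9585075378418) [0.41068345 0.31966823 0.108     ]
```

send_rows:
  plan:
    - [[0, -0.03, 0.5], 0, 1]
    - [[0, -0.03, 1.2], 0, 1]
    - [[0, -0.03, 1.9], 0, 1]
    - [[0, -0.03, 2.6], 0, 1]
    - [[0, -0.03, 2.9], 0, 1]

```text
time_s: 30.4
position: [0.4114, 0.3157, 0.0799]
ee_rot: [-0.18, -3.134, 0.007]
contact_force: [0.5, -0.1, 0.3]
finger_gap: 1.003
gripper_force: 0.0
```

```bash
python3 -c "
from h import *
plan((.411,.3197,.068,83.8))"
```

```text
t 30.4 pos [0.4114 0.3157 0.0799] yaw 83.42 tilt -0.99999 gap 1.003 F [ 0.5 -0.1  0.3]
(0.411, 0.3197, 0.068, 83.8) -> [0.02 0.08 0.24] turn -0.06 rows 0.3
```

send_rows:
  plan:
    - [[0, 0.02, 0.1], 0, 1]
    - [[0, 0.02, 0.1], 0, 0.55]
    - [[0, 0.02, 0.1], 0, 0.4]
    - [[0, 0.02, 0.1], 0, 0.3]
    - [[0, 0.02, 0.1], 0, 0.3]

```text
time_s: 30.9
position: [0.4122, 0.3198, 0.0791]
ee_rot: [0.177, 3.135, 0.001]
contact_force: [-0.3, -1.5, 5.8]
finger_gap: 0.579
gripper_force: 62.2
```

send_rows:
  plan:
    - [[0, 0, 0], 0, 0.3]
    - [[0, 0, 0], 0, 0.3]
    - [[0, 0, 0], 0, 0.3]
    - [[0, 0, 0], 0, 0.3]
    - [[0, 0, 0], 0, 0.3]

```text
time_s: 31.4
position: [0.4122, 0.3199, 0.0791]
ee_rot: [0.177, 3.135, 0.001]
contact_force: [0.5, -2.2, 6.9]
finger_gap: 0.583
gripper_force: 62.2
```

send_rows:
  plan:
    - [[0, 0, -0.2], 0, 0.3]
    - [[0, 0, -0.8], 0, 0.3]
    - [[0, 0, -1.5], 0, 0.3]
    - [[0, 0, -2.3], 0, 0.3]
    - [[0, 0, -3.1], 0, 0.3]

```text
time_s: 31.9
position: [0.4108, 0.3196, 0.2348]
ee_rot: [-0.175, -3.137, -0.0]
contact_force: [-0.3, 0.2, -2.1]
finger_gap: 0.576
gripper_force: 63.1
```

```bash
python3 -c "
from h import *
plan((.592,.0250,.24,83.8))"
```

```text
t 31.9 pos [0.4108 0.3196 0.2348] yaw 83.61 tilt -1.0 gap 0.576 F [-0.3  0.2 -2.1]
(0.592, 0.025, 0.24, 83.8) -> [-4.26 -5.45 -0.11] turn -0.03 rows 6.9
```

send_rows:
  plan:
    - [[-0.5, -0.7, 0], 0, 0.3]
    - [[-1.1, -1.4, 0], 0, 0.3]
    - [[-1.7, -2.1, 0], 0, 0.3]
    - [[-2.3, -2.8, 0], 0, 0.3]
    - [[-2.8, -3.5, 0], 0, 0.3]

```text
time_s: 32.4
position: [0.532, 0.1284, 0.2335]
ee_rot: [0.176, 3.135, 0.001]
contact_force: [-0.1, 0.5, -2.9]
finger_gap: 0.58
gripper_force: 63.2
```

send_rows:
  plan:
    - [[-0.5, -0.7, 0], 0, 0.3]
    - [[-1.0, -1.4, 0], 0, 0.3]
    - [[-1.45, -1.9, 0], 0, 0.3]
    - [[-1.47, -1.95, 0.5], 0, 0.3]
    - [[-1.47, -1.95, 1.2], 0, 0.3]

```text
time_s: 32.9
position: [0.5952, 0.0232, 0.1743]
ee_rot: [0.182, 3.131, 0.001]
contact_force: [0.3, -0.0, -3.1]
finger_gap: 0.583
gripper_force: 63.2
```

send_rows:
  plan:
    - [[0, 0, 0.5], 0, 0.3]
    - [[0, 0, 1.0], 0, 0.3]
    - [[0, 0, 1.4], 0, 0.3]
    - [[0, 0, 1.4], 0, 0.3]
    - [[0, 0, 1.4], 0, 0.3]

```text
time_s: 33.4
position: [0.5932, 0.0255, 0.1033]
ee_rot: [0.176, 3.136, 0.0]
contact_force: [0.2, 0.6, -1.4]
finger_gap: 0.584
gripper_force: 63.1
```

```bash
python3 -c "
from h import *
plan((.593,.0250,.086,83.8))"
```

```text
t 33.4 pos [0.5932 0.0255 0.1033] yaw 83.59 tilt -1.0 gap 0.584 F [ 0.2  0.6 -1.4]
(0.593, 0.025, 0.086, 83.8) -> [ 0.   -0.01  0.35] turn -0.03 rows 0.3
```

send_rows:
  plan:
    - [[0, -0.01, 0.1], 0, 0.3]
    - [[0, -0.01, 0.2], 0, 0.3]
    - [[0, -0.01, 0.29], 0, 0.3]
    - [[0, -0.01, 0.29], 0, 0.3]
    - [[0, -0.01, 0.29], 0, 0.3]

```text
time_s: 33.9
position: [0.593, 0.025, 0.0881]
ee_rot: [-0.176, -3.137, -0.0]
contact_force: [-0.5, 0.0, -1.4]
finger_gap: 0.58
gripper_force: 63.2
```

send_rows:
  plan:
    - [[0, 0, 0.04], 0, 0.3]
    - [[0, 0, 0.06], 0, 0.3]
    - [[0, 0, 0.06], 0, 0.3]
    - [[0, 0, 0.06], 0, 0.3]
    - [[0, 0, 0.06], 0, 0.3]

```text
time_s: 34.4
position: [0.5936, 0.0249, 0.0862]
ee_rot: [0.176, 3.135, 0.0]
contact_force: [-2.0, -1.1, 4.8]
finger_gap: 0.581
gripper_force: 64.0
```

send_rows:
  plan:
    - [[0, 0, 0], 0, 0.62]
    - [[0, 0, 0], 0, 0.8]
    - [[0, 0, 0], 0, 1]
    - [[0, 0, 0], 0, 1]
    - [[0, 0, 0], 0, 1]

```text
time_s: 34.9
position: [0.593, 0.025, 0.085]
ee_rot: [-0.175, -3.137, -0.0]
contact_force: [0.0, -0.5, -0.2]
finger_gap: 1.001
gripper_force: 0.0
```

send_rows:
  plan:
    - [[0, 0, -0.5], 0, 1]
    - [[0, 0, -1.3], 0, 1]
    - [[0, 0, -2.2], 0, 1]
    - [[0, 0.5, -2.8], 0, 1]
    - [[0, 1.3, -2.9], 0, 1]

```text
time_s: 35.4
position: [0.603, 0.0868, 0.2344]
ee_rot: [0.186, 3.129, -0.001]
contact_force: [1.6, 0.6, -0.1]
finger_gap: 1.001
gripper_force: 0.0
```

```bash
python3 -c "
from h import *
plan((.590,.3246,.23,83.8))"
```

```text
t 35.4 pos [0.603  0.0868 0.2344] yaw 83.21 tilt -0.99997 gap 1.001 F [ 1.6  0.6 -0.1]
(0.59, 0.3246, 0.23, 83.8) -> [0.82 4.69 0.08] turn -0.1 rows 4.8
```

send_rows:
  plan:
    - [[0.2, 0.8, 0], 0, 1]
    - [[0.4, 1.7, 0], 0, 1]
    - [[0.6, 2.6, 0], 0, 1]
    - [[0.7, 3.5, 0], 0, 1]
    - [[0.78, 4.4, 0], 0, 1]

```text
time_s: 35.9
position: [0.5854, 0.3143, 0.2301]
ee_rot: [-0.175, -3.136, 0.0]
contact_force: [2.5, 0.3, -0.1]
finger_gap: 0.997
gripper_force: 0.0
```

send_rows:
  plan:
    - [[0.03, 0.33, 0], 0, 1]
    - [[0.03, 0.33, 0], 0, 1]
    - [[0.03, 0.33, 0], 0, 1]
    - [[0.03, 0.33, 0.3], 0, 1]
    - [[0.03, 0.33, 0.5], 0, 1]

```text
time_s: 36.4
position: [0.5872, 0.3256, 0.2044]
ee_rot: [0.181, 3.136, -0.004]
contact_force: [0.7, -0.3, -0.3]
finger_gap: 0.997
gripper_force: 0.0
```

```bash
python3 -c "
from h import *
c=cam('wrist')
plan((.590,.3246,.072,83.8))
print(proj(c,np.array([.59,.3246,.108])));h=hsv(c);m=((h[...,0]>=55)&(h[...,0]<=75)&(h[...,1]>150)&(h[...,2]>135)).astype(np.uint8)
k=max(cv2.findContours(m,0,1)[0],key=cv2.contourArea);e=cv2.fitEllipse(k);print(cv2.boundingRect(k),e,onz(c,e[0],.108))"
```

```text
t 36.5 pos [0.5862 0.3253 0.2025] yaw 83.42 tilt -0.99999 gap 1.0 F [ 0.  -1.2 -1.1]
(0.59, 0.3246, 0.072, 83.8) -> [-0.08  0.01  2.61] turn -0.06 rows 2.6
[312.82267222 211.4146299 ]
(282, 169, 64, 69) ((314.4407043457031, 205.0884246826172), (61.05326843261719, 67.13661193847656), 34.04140853881836) [0.58526216 0.32633688 0.108     ]
```

send_rows:
  plan:
    - [[-0.03, 0, 0.5], 0, 1]
    - [[-0.03, 0, 1.2], 0, 1]
    - [[-0.03, 0, 1.9], 0, 1]
    - [[-0.03, 0, 2.5], 0, 1]
    - [[-0.03, 0, 2.6], 0, 1]

```text
time_s: 36.95
position: [0.5859, 0.3255, 0.0713]
ee_rot: [-0.177, -3.131, 0.009]
contact_force: [-0.9, -0.3, -0.6]
finger_gap: 0.997
gripper_force: 0.0
```

send_rows:
  plan:
    - [[0, 0, 0], 0, 1]
    - [[0, 0, 0], 0, 1]
    - [[0, 0, 0], 0, 0.55]
    - [[0, 0, 0], 0, 0.4]
    - [[0, 0, 0], 0, 0.3]

```text
time_s: 37.45
position: [0.589, 0.3282, 0.077]
ee_rot: [0.177, 3.134, -0.001]
contact_force: [-0.4, -3.2, 5.5]
finger_gap: 0.593
gripper_force: 61.0
```

send_rows:
  plan:
    - [[0, 0, 0], 0, 0.3]
    - [[0, 0, 0], 0, 0.3]
    - [[0, 0, 0], 0, 0.3]
    - [[0, 0, 0], 0, 0.3]
    - [[0, 0, 0], 0, 0.3]

```text
time_s: 37.95
position: [0.5888, 0.3282, 0.0769]
ee_rot: [0.177, 3.135, -0.001]
contact_force: [-0.4, -3.2, 7.8]
finger_gap: 0.587
gripper_force: 61.2
```

send_rows:
  plan:
    - [[0, 0, -0.2], 0, 0.3]
    - [[0, 0, -0.8], 0, 0.3]
    - [[0, 0, -1.5], 0, 0.3]
    - [[0, 0, -2.3], 0, 0.3]
    - [[0, 0, -3.2], 0, 0.3]

```text
time_s: 38.45
position: [0.5868, 0.3284, 0.2359]
ee_rot: [-0.174, -3.134, 0.002]
contact_force: [1.9, 0.1, -3.1]
finger_gap: 0.589
gripper_force: 63.0
```

```bash
python3 -c "
from h import *
plan((.659,.083,.24,83.8))"
```

```text
t 38.5 pos [0.5868 0.3284 0.2359] yaw 83.63 tilt -1.0 gap 0.589 F [ 1.9  0.1 -3.1]
(0.659, 0.083, 0.24, 83.8) -> [-1.98 -4.72 -0.08] turn -0.03 rows 5.1
```

send_rows:
  plan:
    - [[-0.3, -0.7, 0], 0, 0.3]
    - [[-0.6, -1.5, 0], 0, 0.3]
    - [[-1.0, -2.3, 0], 0, 0.3]
    - [[-1.3, -3.1, 0], 0, 0.3]
    - [[-1.6, -3.8, 0], 0, 0.3]

```text
time_s: 38.95
position: [0.6462, 0.1283, 0.2353]
ee_rot: [-0.177, -3.136, 0.002]
contact_force: [0.0, -0.1, -2.5]
finger_gap: 0.582
gripper_force: 63.1
```

send_rows:
  plan:
    - [[-0.3, -0.6, 0], 0, 0.3]
    - [[-0.42, -0.92, 0], 0, 0.3]
    - [[-0.42, -0.92, 0.4], 0, 0.3]
    - [[-0.42, -0.92, 1.0], 0, 0.3]
    - [[-0.42, -0.92, 1.6], 0, 0.3]

```text
time_s: 39.45
position: [0.6617, 0.0849, 0.1549]
ee_rot: [0.174, 3.136, 0.003]
contact_force: [0.5, -0.8, -3.8]
finger_gap: 0.584
gripper_force: 63.1
```

send_rows:
  plan:
    - [[0, 0, 0.4], 0, 0.3]
    - [[0, 0, 0.8], 0, 0.3]
    - [[0, 0, 1.1], 0, 0.3]
    - [[0, 0, 1.1], 0, 0.3]
    - [[0, 0, 1.1], 0, 0.3]

```text
time_s: 39.95
position: [0.6621, 0.0838, 0.1005]
ee_rot: [0.175, 3.136, 0.001]
contact_force: [0.2, -0.5, -2.4]
finger_gap: 0.588
gripper_force: 63.1
```

```bash
python3 -c "
from h import *
plan((.660,.0830,.084,83.8))"
```

```text
t 40.0 pos [0.6621 0.0838 0.1005] yaw 83.62 tilt -1.0 gap 0.588 F [ 0.2 -0.5 -2.4]
(0.66, 0.083, 0.084, 83.8) -> [ 0.04 -0.02  0.33] turn -0.03 rows 0.3
```

send_rows:
  plan:
    - [[0.04, -0.02, 0.1], 0, 0.3]
    - [[0.04, -0.02, 0.2], 0, 0.3]
    - [[0.04, -0.02, 0.28], 0, 0.3]
    - [[0.04, -0.02, 0.28], 0, 0.3]
    - [[0.04, -0.02, 0.28], 0, 0.3]

```text
time_s: 40.45
position: [0.6599, 0.0823, 0.0861]
ee_rot: [0.176, 3.137, 0.0]
contact_force: [0.5, 0.4, -2.8]
finger_gap: 0.581
gripper_force: 63.1
```

send_rows:
  plan:
    - [[0, 0, 0.04], 0, 0.3]
    - [[0, 0, 0.06], 0, 0.3]
    - [[0, 0, 0.06], 0, 0.3]
    - [[0, 0, 0.06], 0, 0.3]
    - [[0, 0, 0.06], 0, 0.3]

```text
time_s: 40.95
position: [0.6604, 0.0824, 0.0839]
ee_rot: [0.176, 3.135, 0.001]
contact_force: [-0.6, -0.5, 5.3]
finger_gap: 0.586
gripper_force: 63.8
```

send_rows:
  plan:
    - [[0, 0, 0], 0, 0.62]
    - [[0, 0, 0], 0, 0.8]
    - [[0, 0, 0], 0, 1]
    - [[0, 0, 0], 0, 1]
    - [[0, 0, 0], 0, 1]

```text
time_s: 41.45
position: [0.6597, 0.0825, 0.0829]
ee_rot: [-0.175, -3.137, -0.0]
contact_force: [0.7, -0.7, -0.1]
finger_gap: 0.998
gripper_force: 0.0
```

send_rows:
  plan:
    - [[0, 0, -0.5], 0, 1]
    - [[0, 0, -1.3], 0, 1]
    - [[0, 0, -2.2], 0, 1]
    - [[0.1, 0.4, -2.9], 0, 1]
    - [[0.4, 1.1, -3.0], 0, 1]

```text
time_s: 41.95
position: [0.6505, 0.1364, 0.2385]
ee_rot: [0.187, 3.125, 0.001]
contact_force: [1.2, 0.3, -0.5]
finger_gap: 0.997
gripper_force: 0.0
```

```bash
python3 -c "
from h import *
plan((.502,.3222,.23,86.3))"
```

```text
t 42.0 pos [0.6505 0.1364 0.2385] yaw 83.16 tilt -0.99994 gap 0.997 F [ 1.2  0.3 -0.5]
(0.502, 0.3222, 0.23, 86.3) -> [3.39 3.34 0.14] turn -0.52 rows 4.8
```

send_rows:
  plan:
    - [[0.7, 0.7, 0], -0.2, 1]
    - [[1.4, 1.4, 0], -0.45, 1]
    - [[2.1, 2.1, 0], -0.45, 1]
    - [[2.8, 2.7, 0], -0.45, 1]
    - [[3.3, 3.2, 0], -0.45, 1]

```text
time_s: 42.45
position: [0.4971, 0.3193, 0.2334]
ee_rot: [-0.097, -3.139, -0.002]
contact_force: [-0.2, 0.4, -0.8]
finger_gap: 0.998
gripper_force: 0.0
```

send_rows:
  plan:
    - [[0.05, 0.05, 0], 0, 1]
    - [[0.05, 0.05, 0], 0, 1]
    - [[0.05, 0.05, 0.3], 0, 1]
    - [[0.05, 0.05, 0.6], 0, 1]
    - [[0.05, 0.05, 0.6], 0, 1]

```text
time_s: 42.95
position: [0.4981, 0.3163, 0.2012]
ee_rot: [-0.106, -3.138, 0.006]
contact_force: [0.1, -0.7, -0.1]
finger_gap: 1.002
gripper_force: 0.0
```

```bash
python3 -c "
from h import *
c=cam('wrist')
plan((.502,.3222,.092,86.3))
h=hsv(c);m=((h[...,0]>=105)&(h[...,0]<=122)&(h[...,1]>150)&(h[...,2]>50)).astype(np.uint8)
m[:,:230]=0;m[:,400:]=0
k=max(cv2.findContours(m,0,1)[0],key=cv2.contourArea);print(cv2.boundingRect(k),cv2.minAreaRect(k),proj(c,np.array([.502,.3222,.108])))"
```

```text
t 43.0 pos [0.4984 0.3171 0.2023] yaw 86.14 tilt -1.0 gap 0.999 F [0.  0.  0.5]
(0.502, 0.3222, 0.092, 86.3) -> [-0.07  0.11  2.21] turn -0.03 rows 2.2
(312, 183, 24, 50) ((323.5, 207.5), (49.0, 23.0), 90.0) [322.34250454 214.02704409]
```

send_rows:
  plan:
    - [[-0.06, 0.12, 0.5], 0, 1]
    - [[-0.06, 0.12, 1.1], 0, 1]
    - [[-0.06, 0.12, 1.7], 0, 1]
    - [[-0.06, 0.12, 2.15], 0, 1]
    - [[-0.06, 0.12, 2.15], 0, 0.7]

```text
time_s: 43.5
position: [0.5005, 0.3232, 0.0935]
ee_rot: [-0.103, -3.137, 0.006]
contact_force: [-0.1, -0.2, -0.4]
finger_gap: 0.856
gripper_force: 0.0
```

```bash
python3 -c "
from h import *
plan((.502,.3226,.0915,86.3))"
```

```text
t 43.5 pos [0.5005 0.3232 0.0935] yaw 86.22 tilt -0.99999 gap 0.856 F [-0.1 -0.2 -0.4]
(0.502, 0.3226, 0.0915, 86.3) -> [-0.03 -0.01  0.04] turn -0.01 rows 0.1
```

send_rows:
  plan:
    - [[0, 0, 0], 0, 0.5]
    - [[0, 0, 0], 0, 0.4]
    - [[0, 0, 0], 0, 0.25]
    - [[0, 0, 0], 0, 0.1]
    - [[0, 0, 0], 0, 0]

```text
time_s: 44.0
position: [0.5017, 0.3247, 0.0967]
ee_rot: [0.103, 3.138, -0.0]
contact_force: [-0.6, -1.6, 6.2]
finger_gap: 0.175
gripper_force: 61.5
```

send_rows:
  plan:
    - [[0, 0, 0], 0, 0]
    - [[0, 0, 0], 0, 0]
    - [[0, 0, 0], 0, 0]
    - [[0, 0, 0], 0, 0]
    - [[0, 0, 0], 0, 0]

```text
time_s: 44.5
position: [0.5017, 0.3247, 0.0967]
ee_rot: [0.102, 3.138, -0.0]
contact_force: [-1.2, -1.6, 7.1]
finger_gap: 0.171
gripper_force: 61.5
```

send_rows:
  plan:
    - [[0, 0, -0.2], 0, 0]
    - [[0, 0, -0.8], 0, 0]
    - [[0, 0, -1.5], 0, 0]
    - [[0, 0, -2.3], 0, 0]
    - [[0, 0, -3.1], 0, 0]

```text
time_s: 45.0
position: [0.5003, 0.3249, 0.2521]
ee_rot: [-0.101, -3.139, 0.0]
contact_force: [0.2, -0.4, -2.4]
finger_gap: 0.168
gripper_force: 60.4
```

```bash
python3 -c "
from h import *
plan((.645,-.042,.25,86.3))"
```

```text
t 45.0 pos [0.5003 0.3249 0.2521] yaw 86.33 tilt -1.0 gap 0.168 F [ 0.2 -0.4 -2.4]
(0.645, -0.042, 0.25, 86.3) -> [-3.36 -7.14  0.04] turn 0.0 rows 7.9
```

send_rows:
  plan:
    - [[-0.3, -0.7, 0], 0, 0]
    - [[-0.7, -1.5, 0], 0, 0]
    - [[-1.1, -2.3, 0], 0, 0]
    - [[-1.5, -3.1, 0], 0, 0]
    - [[-1.8, -3.9, 0], 0, 0]

```text
time_s: 45.5
position: [0.5788, 0.1228, 0.2509]
ee_rot: [0.102, 3.14, 0.0]
contact_force: [0.1, 0.1, -3.5]
finger_gap: 0.17
gripper_force: 60.4
```

send_rows:
  plan:
    - [[-0.4, -0.8, 0], 0, 0]
    - [[-0.8, -1.6, 0], 0, 0]
    - [[-1.2, -2.4, 0], 0, 0]
    - [[-1.5, -3.0, 0], 0, 0]
    - [[-1.54, -3.22, 0], 0, 0]

```text
time_s: 46.0
position: [0.6455, -0.0472, 0.2502]
ee_rot: [0.112, 3.139, -0.005]
contact_force: [0.3, -0.5, -2.7]
finger_gap: 0.174
gripper_force: 60.4
```

send_rows:
  plan:
    - [[0, 0, 0], 0, 0]
    - [[0, 0, 0.3], 0, 0]
    - [[0, 0, 0.7], 0, 0]
    - [[0, 0, 1.0], 0, 0]
    - [[0, 0, 1.0], 0, 0]

```text
time_s: 46.5
position: [0.6422, -0.0381, 0.1986]
ee_rot: [-0.096, -3.134, -0.003]
contact_force: [-0.1, -0.5, -2.2]
finger_gap: 0.175
gripper_force: 60.3
```

```bash
python3 -c "
from h import *
plan((.645,-.042,.104,86.3))"
```

```text
t 46.5 pos [ 0.6422 -0.0381  0.1986] yaw 86.51 tilt -0.99998 gap 0.175 F [-0.1 -0.5 -2.2]
(0.645, -0.042, 0.104, 86.3) -> [-0.07 -0.08  1.89] turn 0.03 rows 1.9
```

send_rows:
  plan:
    - [[-0.03, -0.02, 0.5], 0, 0]
    - [[-0.03, -0.02, 1.0], 0, 0]
    - [[-0.03, -0.02, 1.4], 0, 0]
    - [[-0.03, -0.02, 1.6], 0, 0]
    - [[-0.03, -0.02, 1.6], 0, 0]

```text
time_s: 47.0
position: [0.6454, -0.0408, 0.1201]
ee_rot: [-0.099, -3.138, -0.001]
contact_force: [-0.5, 0.6, -2.1]
finger_gap: 0.175
gripper_force: 60.3
```

```bash
python3 -c "
from h import *
plan((.645,-.042,.104,86.3))"
```

```text
t 47.0 pos [ 0.6454 -0.0408  0.1201] yaw 86.37 tilt -1.0 gap 0.175 F [-0.5  0.6 -2.1]
(0.645, -0.042, 0.104, 86.3) -> [ 0.01 -0.03  0.32] turn 0.01 rows 0.3
```

send_rows:
  plan:
    - [[0.01, -0.01, 0.1], 0, 0]
    - [[0.01, -0.01, 0.2], 0, 0]
    - [[0.01, -0.01, 0.26], 0, 0]
    - [[0.01, -0.01, 0.26], 0, 0]
    - [[0.01, -0.01, 0.26], 0, 0]

```text
time_s: 47.5
position: [0.6457, -0.0426, 0.1078]
ee_rot: [0.102, 3.14, 0.0]
contact_force: [-0.5, 0.0, -2.6]
finger_gap: 0.171
gripper_force: 60.4
```

send_rows:
  plan:
    - [[0, 0, 0.04], 0, 0]
    - [[0, 0, 0.08], 0, 0]
    - [[0, 0, 0.08], 0, 0]
    - [[0, 0, 0.08], 0, 0]
    - [[0, 0, 0.08], 0, 0]

```text
time_s: 48.0
position: [0.6458, -0.0426, 0.1038]
ee_rot: [0.102, 3.139, 0.0]
contact_force: [-0.1, 0.4, 0.0]
finger_gap: 0.167
gripper_force: 60.7
```

Just touching; release, rise clear, and inspect.

send_rows:
  plan:
    - [[0, 0, 0.02], 0, 0]
    - [[0, 0, 0.02], 0, 0.25]
    - [[0, 0, 0.02], 0, 0.5]
    - [[0, 0, 0.02], 0, 1]
    - [[0, 0, 0.02], 0, 1]

```text
time_s: 48.5
position: [0.6455, -0.0424, 0.1024]
ee_rot: [-0.101, -3.14, -0.0]
contact_force: [0.4, 0.1, 0.1]
finger_gap: 0.75
gripper_force: 0.0
```

send_rows:
  plan:
    - [[0, 0, 0], 0, 1]
    - [[0, 0, -0.4], 0, 1]
    - [[0, 0, -1.0], 0, 1]
    - [[0, 0, -1.8], 0, 1]
    - [[0, 0, -2.6], 0, 1]

```text
time_s: 49.0
position: [0.6451, -0.0425, 0.2335]
ee_rot: [-0.101, -3.139, -0.0]
contact_force: [1.2, -0.2, 0.2]
finger_gap: 1.0
gripper_force: 0.0
```

send_rows:
  plan:
    - [[0.6, 0.4, -0.2], 0, 1]
    - [[1.2, 1.2, -0.2], 0, 1]
    - [[1.6, 2.0, -0.2], 0, 1]
    - [[1.8, 2.9, -0.2], 0, 1]
    - [[2.0, 3.8, -0.2], 0, 1]

```text
time_s: 49.5
position: [0.5574, 0.1548, 0.2429]
ee_rot: [0.102, 3.139, -0.0]
contact_force: [0.4, -0.1, 0.5]
finger_gap: 1.0
gripper_force: 0.0
```

send_rows:
  plan:
    - [[0.2, 0.8, 0], 0, 1]
    - [[0.4, 1.6, 0], 0, 1]
    - [[0.4, 2.4, 0], 0, 1]
    - [[0.4, 2.4, 0], 0, 1]
    - [[0.4, 2.4, 0], 0, 1]

```text
time_s: 50.0
position: [0.5453, 0.2757, 0.2424]
ee_rot: [-0.098, -3.14, -0.0]
contact_force: [0.8, -0.8, -0.5]
finger_gap: 0.999
gripper_force: 0.0
```

```bash
python3 -c "
from h import *
plan()
s,t=cam('scene'),cam('top')
a=cv2.resize(s['color'][140:280,250:390],None,fx=3,fy=3,interpolation=0);b=cv2.resize(t['color'][105:245,230:356],None,fx=3,fy=3,interpolation=0)
cv2.imwrite('pics/f1.png',np.hstack([a,b])[...,::-1])
cv2.imwrite('pics/f2.png',np.vstack([s['color'][140:390,100:500],np.hstack([t['color'][105:355,230:630]])])[...,::-1])"
```

```text
t 50.0 pos [0.5453 0.2757 0.2424] yaw 86.44 tilt -1.0 gap 0.999 F [ 0.8 -0.8 -0.5]
```

View pics/f1.png

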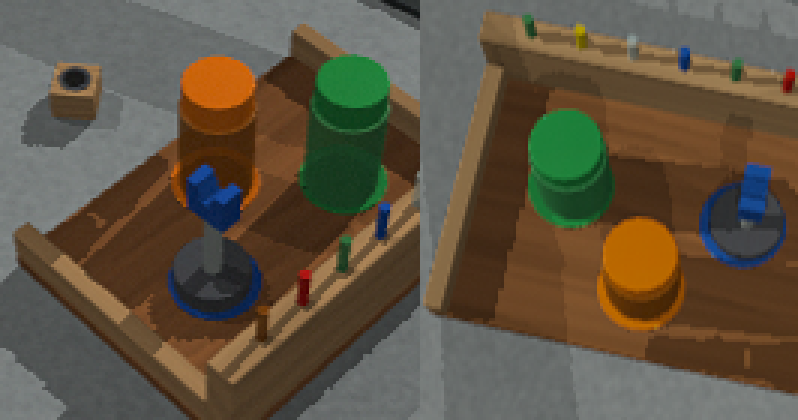

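View pics/f2.png

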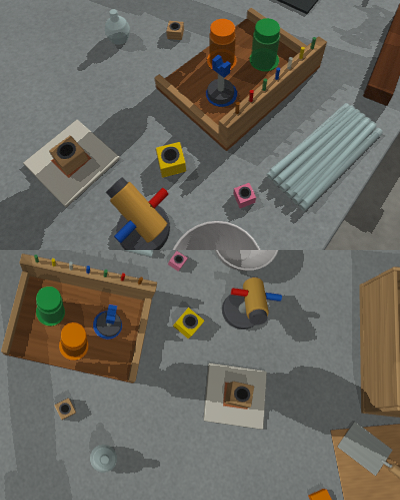

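```bash
python3 -c "
from station import *
print(job_done())"
```

```text
the job is handed in; nothing more can be done
None
```

The block is on the middle of the tile, about 2 mm off centre. Both jars and the rod rest are upright on their own discs, within about 3 mm of where they stood at the start by my last pictures. The bauble was not touched, and I handed the job in at about 50 s; no verdict was returned.

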